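# Return the bench tools to their shadow-foam tray

## Robot

A 7-joint arm with a two-finger parallel gripper is mounted at the origin on the work surface; the furniture and walls round the work are solid. World frame = base frame: x ahead of the robot, y to its left, z up, the work surface at z = 0. Lengths are in m, angles in rad, forces in N, time in s.
With the tool pointing down it reaches from about 0.4 to 0.875 m from the base axis. Payload 6.5 kg.
Tool frame: the origin (TCP) lies at the very end of the fingers, on their centre line; the grasp point (between the pads) lies r.hold_point_z behind it (r.hold_point_z is the distance from the TCP to the grasp point, in m); z points along the fingers, y is the line along which they close (so a half turn about z gives the same grasp; the last joint's range is limited). The gripper opens to 88 mm and grips with 3 to 60 N. Pads are 18 mm wide; open, the fingers measure 123 mm over their backs; the gripper's body (75 mm by 187 mm) begins 45 mm behind the grasp point.
Start: joints at [-0.066, 0.536, -0.004, 1.538, 0.003, 1.067, -0.071], TCP at [0.65, -0, 0.208] pointing down, gripper open.
Joint ranges: [-2.7, 2.7], [-0.37, 2.16], [-1.27, 1.26], [0.24, 2.4], [-1.31, 4.45], [0.19, 1.91], [-2.76, 2.76]. Speed limits (rad/s): [2.39, 2.39, 3.14, 3.14, 3.14, 3.14, 3.14].

## Interface

Orientations are given as a rotation vector (axis times angle).
In Python, from station import sensors, viewer, ticket, r gives the robot as it stands.
- The arm moves only by the tool jog_arm, never from a script. Its argument "series" is a list of rows, each an object of numbers: "claw": the finger opening in m, from 0 to 0.0881; "dx", "dy", "dz": the shift along the tool's x, y, z in m; "ax", "ay", "az": the turn, a rotation vector about the tool's x, y, z in degrees. A call has 1 to 20 rows; each row is the pose to reach, as a shift and turn from the pose commanded when the call began, along the tool's axes at that moment; what a row does not reach only later rows make up. A row lasts 1/12 s, in which the tool goes at most 41.7 mm and 7.16 degrees, less where a joint would pass 70% of its speed; a pose out of reach is approached as far as the arm can. A call with a gripper value outside its range is refused whole. The fingers move at their own pace and stop on an object; "newtons" is the grip in N (left out, the last holds). Time passes only in rows, so rows that repeat a pose let the fingers close. It gives the time, the measured TCP pose, the force, the opening and the grip force at its end, in the units of the state.
- sensors.observe(): the state, without advancing time (a new reading comes with each control period).
- viewer.snapshot(name): name is "scene" or "side" or "wrist"; returns the picture (420x560x3 uint8, red, green, blue); there is no depth.
- viewer.get_calibration(name): a dict with "fx", "fy", "cx", "cy" (pixels), "dist_coeffs" ([k1, k2, p1, p2, k3] as OpenCV has them; the pictures are not rectified), "eye" and "attitude" of the camera in the world. Camera axes: x right, y down, z forward; pixel columns grow to the right and rows downward; lengths in m; the calibration is good to about 2 mm. A picture is of the moment at which its call begins: read the wrist's pose just before it. get_calibration takes no time and is no camera call; for the wrist camera it gives the pose at the moment of the call.
- ticket.sign_off(): hands the job in; it is judged then, once.
The state is a dict: "time_s": time; "joint_positions": joint angles; "dq": joint speeds; "effort": joint torques, N m; "position": TCP position; "tcp_rot": TCP orientation; "contact_force": force on the tool from outside, world axes, zero at the start; "moment": the same for the moment, N m; "grip_width": finger opening in m; "finger_force": force on a finger pad.
Only numpy, scipy, OpenCV 4.12 (cv2) and the standard library are available. Lean on these libraries where they do the work, as an engineer would, in place of code of your own. Each camera call takes 0.05 s, during which the arm holds its last target. There are 200 camera calls.

## Task

The job is finished: put the screwdriver, the cutter, the caliper and the glue bottle back into the foam-lined tool tray, each lying fully home in the cut-out of its own shape (the bottle upright in its round well). Never tip the glue bottle over, and leave the box of parts and the turned alloy sleeve where they are.

Things in the scene. Friction and masses are not known exactly. Their poses are not given: they have to be found in the camera images.
- driver_mid (a point): Cross-head screwdriver lying on the bench, 188 mm long, 0.09 kg. Point: half-way along it, half-way up (12 mm above its underside). y runs along it to the handle's end: red rounded handle, 26 mm wide, 24 mm high, from y = +4 to +94 mm (grip near y = +45 mm); 6 mm steel shank at mid-height from y = -94 to +4 mm.
- cutter_mid (a point): Snap-off cutter, blade in, lying on the bench: slim yellow body with a black slide, 148 x 18 mm, 12 mm high, 0.06 kg. Point: centre of the body, half-way up (6 mm above its underside). y runs along it. Grip it across the body.
- caliper_head (a point): Closed digital caliper lying flat, 202 mm long, 0.16 kg. Point: centre of its black head, 6 mm above its underside. Grip the head: 35 mm wide (x), 60 mm long (y), 4 to 12 mm above the underside; it does not slide. y runs along the 16 x 4 mm beam to the jaws, which cross it at y = 33 to 47 mm, x = -45 to +24 mm; the beam ends at y = -152 mm. Balances at y = -15 mm.
- bottle_mid (a point): Small white dropper bottle of adhesive standing upright on the bench: body 29 mm in diameter and 58 mm high, nozzle up to 80 mm, 0.05 kg. Point: on its axis, 29 mm above its underside; z up.
- driver_bay (a point): Screwdriver cut-out in one of four foam inserts (100 x 240 mm) side by side in a fixed grey tray, foam top 33 mm above the bench, tray rim 27 mm; their order changes. 12 mm deep, handle part 42 mm wide (y = -4 to +102 mm), shank part 20 mm wide (to y = -102 mm). Point: on its floor, 21 mm above the bench; home, the screwdriver's point is 12 mm above it and their y axes agree.
- cutter_bay (a point): Cutter cut-out in its foam insert (same tray and foam top): straight, 34 x 164 mm, 8 mm deep, with round finger scallops at mid-length. Point: its centre, on the floor, 25 mm above the bench; y runs along it. The cutter may lie either way round; home, its point is 6 mm above this one.
- caliper_bay (a point): Caliper cut-out in its foam insert (same tray and foam top): 8 mm deep, 32 mm wide for the beam, 53 mm for the head, 86 mm for the jaws, 8 to 9 mm clearance all round. Point: on its floor, 25 mm above the bench, below the centre of the head; y points to the jaw end. Home, the caliper's point is 6 mm above this one and their axes agree.
- bottle_bay (a point): Round well for the glue bottle in its foam insert (same tray and foam top): 45 mm in diameter, 20 mm deep. Point: centre of its floor, 13 mm above the bench. Home, the bottle stands upright, its point 29 mm above this one, its nozzle 60 mm above the foam, in the way of a gripper at the next cut-out. The dark hex key in the same insert is fixed there.
- parts_box_mid (a point): Clear lidded box of tan parts, 57 x 77 x 41 mm, loose, beyond the work; to be left alone. Point: its centre, 20 mm above the bench.
- sleeve_mid (a point): Turned alloy sleeve, 72 mm long and 15 mm thick, lying loose on the robot's side of the tools; to be left alone. Point: its centre, half-way up.
There are look-alikes about, which are no part of the job. Of the things like the part that bears cutter_mid, leave any that is purple; of the rest the larger one is meant.

How it is judged:
At the end, for the whole second after the job is handed in: Each of the four tools lies level and fully down in its own cut-out: its point within 14 mm sideways of the cut-out's point, within 4 mm of its home height, tilted under 0.1 rad and (except for the bottle) along the cut-out within 0.14 rad (horizontal distance between driver_mid and driver_bay below 0.014 m and z of driver_mid in the frame of driver_bay between 0.008 and 0.016 m and angle between driver_mid's own y axis and vertical between 1.47 and 1.67 rad and angle between the y axis of driver_mid and the y axis of driver_bay, either way round below 0.14 rad and horizontal distance between cutter_mid and cutter_bay below 0.014 m and z of cutter_mid in the frame of cutter_bay between 0.002 and 0.01 m and angle between each of cutter_mid, caliper_head, bottle_mid's own z axis and vertical below 0.1 rad and angle between the y axis of cutter_mid and the y axis of cutter_bay, either way round below 0.14 rad and horizontal distance between caliper_head and caliper_bay below 0.014 m and z of caliper_head in the frame of caliper_bay between 0.002 and 0.01 m and angle between the y axis of caliper_head and the y axis of caliper_bay, either way round below 0.14 rad and horizontal distance between bottle_mid and bottle_bay below 0.014 m and z of bottle_mid in the frame of bottle_bay between 0.025 and 0.033 m); the robot touches nothing.
It fails at once if the glue bottle is tipped over (angle between bottle_mid's own z axis and vertical above 0.5 rad).
It fails at once if the lidded box of parts is pushed away (distance of parts_box_mid from where it was at the start of the episode above 0.02 m).
It fails at once if the turned sleeve is pushed away (distance of sleeve_mid from where it was at the start of the episode above 0.02 m).
It also fails if it takes over 125 s, if anything falls off the work surface, if the arm or the gripper's body presses on something with over 40 N, if the wrist force passes 120 N, or if a joint passes its speed limit or range.

## Working session

There is one attempt and no reset: what is moved stays moved. The work goes in short steps, Python scripts to look and compute and a tool call to move; the robot and the scene stay as the last step left them, time stands still between calls to the robot, and variables do not carry over. Pictures are saved under pics/ and viewed, at most 14 in all, crops included, and the job is handed in when it is done.

Besides the shell and the picture viewer there is one more tool, called after ">>>" as name([rows], argument=value, ...), one row to a line, values as JSON. jog_arm: Moves the arm, as the interface text tells. Its arguments: {"type":"object","properties":{"series":{"type":"array","items":{"type":"object","properties":{"claw":{"type":"number"},"dx":{"type":"number"},"dy":{"type":"number"},"dz":{"type":"number"},"ax":{"type":"number"},"ay":{"type":"number"},"az":{"type":"number"}}}},"newtons":{"type":"number"}},"required":["series"]}

```bash
ls; mkdir -p pics
cat > h.py <<'E'
import numpy as np, cv2
from scipy.spatial.transform import Rotation as R
from station import sensors, viewer, ticket, r
def cal(n):
    c=viewer.get_calibration(n); K=np.array([[c['fx'],0,c['cx']],[0,c['fy'],c['cy']],[0,0,1.]])
    return c,K,np.array(c['dist_coeffs'],float)
def rot(a):
    a=np.array(a,float); return a if a.shape==(3,3) else R.from_rotvec(a).as_matrix() if a.size==3 else R.from_quat(a).as_matrix()
def ray(n,px,c3=None):
    c,K,d=c3 or cal(n); p=cv2.undistortPoints(np.array(px,float).reshape(-1,1,2),K,d)[:,0]
    return np.array(c['eye']),np.c_[p,np.ones(len(p))]@rot(c['attitude']).T
def plane(n,px,z,c3=None):
    e,v=ray(n,px,c3); return e+v*((z-e[2])/v[:,2])[:,None]
def save(n,f):
    c3=cal(n); im=viewer.snapshot(n); cv2.imwrite('pics/'+f,im[:,:,::-1]); return im,c3
E
python3 - <<'E'
from h import *
for n in("scene","side","wrist"):
    im,c=save(n,n+'0.png'); print(n,c[0])
print(sensors.observe(), r.hold_point_z)
E
```

```text
pics
scene {'fx': 487.0060899224391, 'fy': 487.0060899224391, 'cx': 280.2864449032053, 'cy': 208.02614689682915, 'dist_coeffs': array([1.78815159e-05, 0.00000000e+00, 0.00000000e+00, 0.00000000e+00,
       0.00000000e+00]), 'eye': array([-0.27755023,  1.04336827,  0.70149091]), 'attitude': array([-0.79647489,  2.26918395, -1.44783004])}
side {'fx': 429.48535841899377, 'fy': 429.48535841899377, 'cx': 276.06674184036734, 'cy': 213.7913910378555, 'dist_coeffs': array([0.03503546, 0.        , 0.        , 0.        , 0.        ]), 'eye': array([ 0.37225256, -0.98914187,  0.51434078]), 'attitude': array([-2.00010982,  0.14176907, -0.10765656])}
wrist {'fx': 365.96853122342907, 'fy': 365.96853122342907, 'cx': 275.6039980322345, 'cy': 207.66216908284483, 'dist_coeffs': array([0.03021821, 0.        , 0.        , 0.        , 0.        ]), 'eye': array([0.65078426, 0.07815061, 0.38466377]), 'attitude': array([ 2.83392317e+00, -5.42230722e-04, -2.84050016e-03])}
{'time_s': 0.15, 'joint_positions': array([-0.06621286,  0.53702729, -0.00442697,  1.53861167,  0.00258398,
        1.0673273 , -0.07121372]), 'dq': array([ 7.25377694e-05, -1.21181161e-03,  1.35345537e-03, -3.58260373e-03,
       -4.54661333e-04,  3.98023522e-04,  6.26748378e-04]), 'effort': array([ 1.87267411e-03, -5.71325254e+01,  9.91865471e-01, -2.51826882e+01,
       -5.61970426e-02,  1.52406085e-02,  1.04863441e-04]), 'position': array([ 6.49486286e-01, -4.56439555e-06,  2.07731166e-01]), 'tcp_rot': array([-2.22074743e+00, -2.22086454e+00,  1.61994400e-03]), 'contact_force': array([0.15844296, 0.05428569, 0.07084001]), 'moment': array([-0.01124834,  0.02572496, -0.03746821]), 'finger_force': 0.0, 'grip_width': 0.08822243906487752} 0.0187
```

View pics/scene0.png

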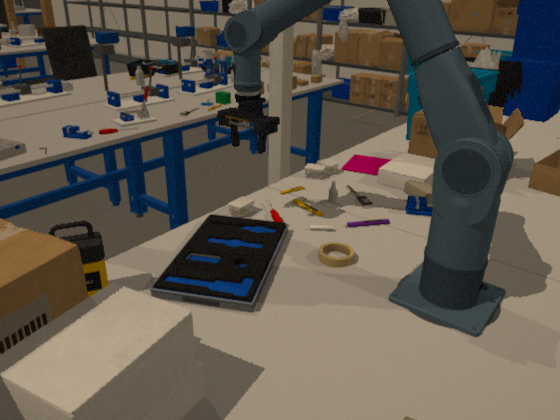

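View pics/side0.png

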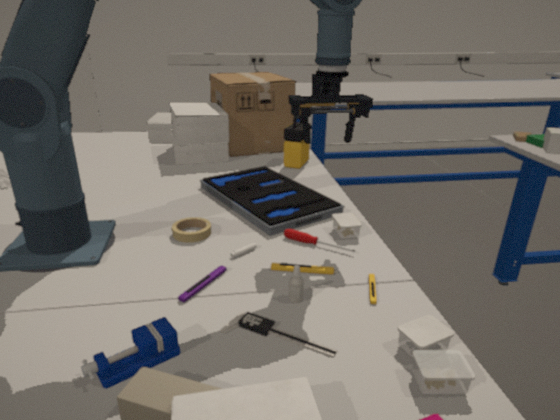

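View pics/wrist0.png

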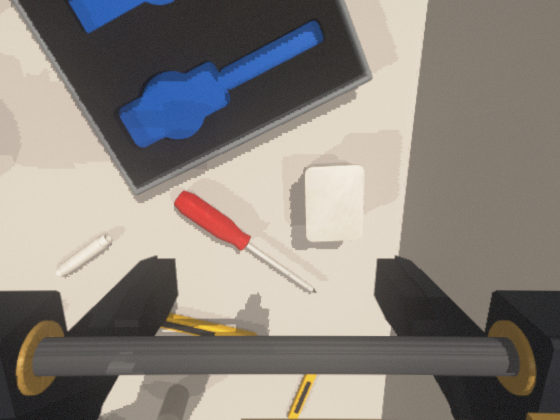

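The scene view has the tray at about (225,258), the screwdriver near (272,212) and the bottle at (333,192). It also shows a purple cutter (368,223), the caliper (360,195) and a yellow cutter (308,207), with a smaller yellow one at (292,190). The side view agrees with this. The wrist view shows the screwdriver and the lower caliper or cutter bay.

Run:
```python
from h import *
np.set_printoptions(precision=3,suppress=True)
print('side',plane('side',[[300,237],[330,245],[303,268],[373,288],[295,298],[257,324],[333,351],[203,283],[243,250],[347,228]],0.006))
print('tray corners scene',plane('scene',[[208,217],[288,222],[236,303],[158,296]],0.027))
print('side tray',plane('side',[[200,187],[262,168],[338,210],[278,224]],0.027))
```

```text
side [[ 0.581 -0.048  0.006]
 [ 0.646 -0.098  0.006]
 [ 0.559 -0.193  0.006]
 [ 0.686 -0.287  0.006]
 [ 0.52  -0.3    0.006]
 [ 0.437 -0.368  0.006]
 [ 0.555 -0.453  0.006]
 [ 0.34  -0.223  0.006]
 [ 0.433 -0.095  0.006]
 [ 0.715 -0.013  0.006]]
tray corners scene [[ 0.722  0.107  0.027]
 [ 0.511 -0.026  0.027]
 [ 0.355  0.377  0.027]
 [ 0.513  0.472  0.027]]
side tray [[ 0.33   0.279  0.027]
 [ 0.543  0.439  0.027]
 [ 0.709  0.057  0.027]
 [ 0.531 -0.009  0.027]]
```

>>> jog_arm([
  {"dx": -0.26,"dy": -0.1,"dz": -0.2},
  {"dx": -0.26,"dy": -0.1,"dz": -0.2},
  {"dx": -0.26,"dy": -0.1,"dz": -0.2},
  {"dx": -0.26,"dy": -0.1,"dz": -0.2},
  {"dx": -0.26,"dy": -0.1,"dz": -0.2},
  {"dx": -0.26,"dy": -0.1,"dz": -0.2},
  {"dx": -0.26,"dy": -0.1,"dz": -0.2},
  {"dx": -0.26,"dy": -0.1,"dz": -0.2},
  {"dx": -0.26,"dy": -0.1,"dz": -0.2},
  {"dx": -0.26,"dy": -0.1,"dz": -0.2},
  {"dx": -0.26,"dy": -0.1,"dz": -0.2},
  {"dx": -0.26,"dy": -0.1,"dz": -0.2},
  {"dx": -0.26,"dy": -0.1,"dz": -0.2},
  {"dx": -0.26,"dy": -0.1,"dz": -0.2},
])

```text
invalid input at $.series[0]: expected keys claw, dx, dy, dz, ax, ay, az
```

Run:
```python
from h import *
import pickle
im,c=save('wrist','w1.png'); pickle.dump(c,open('pics/w1.pkl','wb')); print(c[0]['eye'])
```

```text
[0.65083532 0.07815138 0.38478006]
```

>>> jog_arm([
  {"dx": 0.51,"dy": -0.05,"dz": 0},
  {"dx": 0.51,"dy": -0.05,"dz": 0},
  {"dx": 0.51,"dy": -0.05,"dz": 0},
  {"dx": 0.51,"dy": -0.05,"dz": 0},
  {"dx": 0.51,"dy": -0.05,"dz": 0},
  {"dx": 0.51,"dy": -0.05,"dz": 0},
  {"dx": 0.51,"dy": -0.05,"dz": 0},
  {"dx": 0.51,"dy": -0.05,"dz": 0},
  {"dx": 0.51,"dy": -0.05,"dz": 0},
  {"dx": 0.51,"dy": -0.05,"dz": 0},
  {"dx": 0.51,"dy": -0.05,"dz": 0},
  {"dx": 0.51,"dy": -0.05,"dz": 0},
  {"dx": 0.51,"dy": -0.05,"dz": 0},
  {"dx": 0.51,"dy": -0.05,"dz": 0},
  {"dx": 0.51,"dy": -0.05,"dz": 0},
  {"dx": 0.51,"dy": -0.05,"dz": 0},
  {"dx": 0.51,"dy": -0.05,"dz": 0},
  {"dx": 0.51,"dy": -0.05,"dz": 0},
  {"dx": 0.51,"dy": -0.05,"dz": 0},
])

```text
invalid input at $.series[0]: expected keys claw, dx, dy, dz, ax, ay, az
```

Run:
```python
from h import *
import pickle
im,c=save('wrist','w2.png'); pickle.dump(c,open('pics/w2.pkl','wb')); print(c[0]['eye'])
```

```text
[0.65089155 0.07815207 0.38491131]
```

View pics/w1.png

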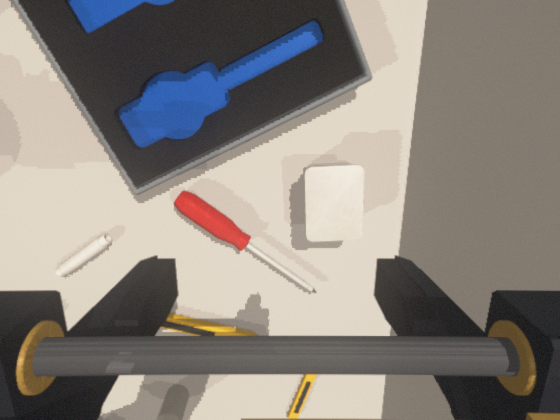

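View pics/w2.png

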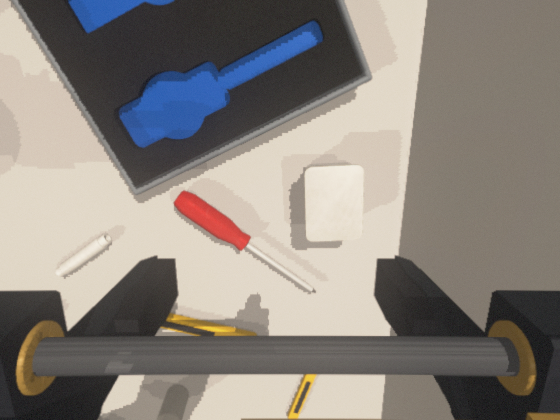

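Both pictures are unchanged from the first wrist view because the moves were refused: every row needs all seven keys. The first bay has its handle end at (150,130) and its shank end at (315,35), so it is the driver bay. I'll resend the moves.

>>> jog_arm([
  {"claw": 0.088,"dx": -0.26,"dy": -0.1,"dz": -0.2,"ax": 0,"ay": 0,"az": 0},
  {"claw": 0.088,"dx": -0.26,"dy": -0.1,"dz": -0.2,"ax": 0,"ay": 0,"az": 0},
  {"claw": 0.088,"dx": -0.26,"dy": -0.1,"dz": -0.2,"ax": 0,"ay": 0,"az": 0},
  {"claw": 0.088,"dx": -0.26,"dy": -0.1,"dz": -0.2,"ax": 0,"ay": 0,"az": 0},
  {"claw": 0.088,"dx": -0.26,"dy": -0.1,"dz": -0.2,"ax": 0,"ay": 0,"az": 0},
  {"claw": 0.088,"dx": -0.26,"dy": -0.1,"dz": -0.2,"ax": 0,"ay": 0,"az": 0},
  {"claw": 0.088,"dx": -0.26,"dy": -0.1,"dz": -0.2,"ax": 0,"ay": 0,"az": 0},
  {"claw": 0.088,"dx": -0.26,"dy": -0.1,"dz": -0.2,"ax": 0,"ay": 0,"az": 0},
  {"claw": 0.088,"dx": -0.26,"dy": -0.1,"dz": -0.2,"ax": 0,"ay": 0,"az": 0},
  {"claw": 0.088,"dx": -0.26,"dy": -0.1,"dz": -0.2,"ax": 0,"ay": 0,"az": 0},
  {"claw": 0.088,"dx": -0.26,"dy": -0.1,"dz": -0.2,"ax": 0,"ay": 0,"az": 0},
  {"claw": 0.088,"dx": -0.26,"dy": -0.1,"dz": -0.2,"ax": 0,"ay": 0,"az": 0},
])

```text
time_s: 1.25
position: [0.5504, -0.2576, 0.4069]
tcp_rot: [-2.216, -2.223, -0.0]
contact_force: [0.1, 0.6, -0.2]
grip_width: 0.0881
finger_force: 0.0
```

Run:
```python
from h import *
import pickle
im,c=save('wrist','w3.png'); pickle.dump(c,open('pics/w3.pkl','wb')); print(c[0]['eye'])
```

```text
[ 0.5516332  -0.17979636  0.58405529]
```

>>> jog_arm([
  {"claw": 0.088,"dx": 0.51,"dy": -0.05,"dz": 0,"ax": 0,"ay": 0,"az": 0},
  {"claw": 0.088,"dx": 0.51,"dy": -0.05,"dz": 0,"ax": 0,"ay": 0,"az": 0},
  {"claw": 0.088,"dx": 0.51,"dy": -0.05,"dz": 0,"ax": 0,"ay": 0,"az": 0},
  {"claw": 0.088,"dx": 0.51,"dy": -0.05,"dz": 0,"ax": 0,"ay": 0,"az": 0},
  {"claw": 0.088,"dx": 0.51,"dy": -0.05,"dz": 0,"ax": 0,"ay": 0,"az": 0},
  {"claw": 0.088,"dx": 0.51,"dy": -0.05,"dz": 0,"ax": 0,"ay": 0,"az": 0},
  {"claw": 0.088,"dx": 0.51,"dy": -0.05,"dz": 0,"ax": 0,"ay": 0,"az": 0},
  {"claw": 0.088,"dx": 0.51,"dy": -0.05,"dz": 0,"ax": 0,"ay": 0,"az": 0},
  {"claw": 0.088,"dx": 0.51,"dy": -0.05,"dz": 0,"ax": 0,"ay": 0,"az": 0},
  {"claw": 0.088,"dx": 0.51,"dy": -0.05,"dz": 0,"ax": 0,"ay": 0,"az": 0},
  {"claw": 0.088,"dx": 0.51,"dy": -0.05,"dz": 0,"ax": 0,"ay": 0,"az": 0},
  {"claw": 0.088,"dx": 0.51,"dy": -0.05,"dz": 0,"ax": 0,"ay": 0,"az": 0},
  {"claw": 0.088,"dx": 0.51,"dy": -0.05,"dz": 0,"ax": 0,"ay": 0,"az": 0},
  {"claw": 0.088,"dx": 0.51,"dy": -0.05,"dz": 0,"ax": 0,"ay": 0,"az": 0},
  {"claw": 0.088,"dx": 0.51,"dy": -0.05,"dz": 0,"ax": 0,"ay": 0,"az": 0},
  {"claw": 0.088,"dx": 0.51,"dy": -0.05,"dz": 0,"ax": 0,"ay": 0,"az": 0},
  {"claw": 0.088,"dx": 0.51,"dy": -0.05,"dz": 0,"ax": 0,"ay": 0,"az": 0},
])

```text
time_s: 2.72
position: [0.5004, 0.2483, 0.4082]
tcp_rot: [2.224, 2.219, -0.001]
contact_force: [-0.3, -0.6, -1.5]
grip_width: 0.0885
finger_force: 0.0
```

Run:
```python
from h import *
import pickle
im,c=save('wrist','w4.png'); pickle.dump(c,open('pics/w4.pkl','wb')); print(c[0]['eye'])
```

```text
[0.50168981 0.3266642  0.58514645]
```

View pics/w3.png

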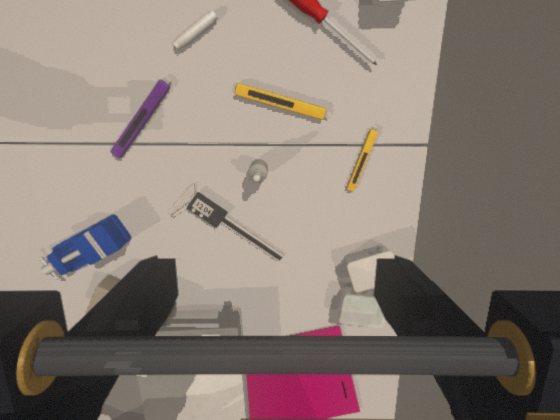

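View pics/w4.png

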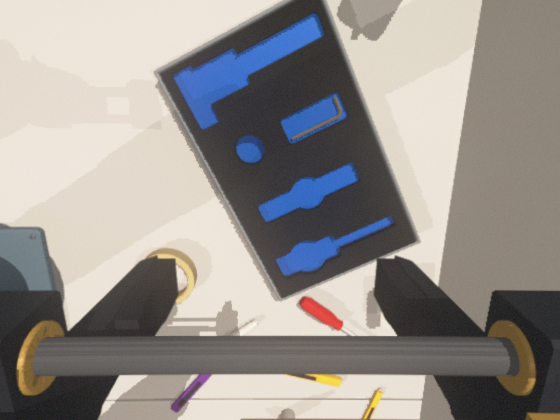

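Both w3 and w4 are clear.
- **w3 (tools):** big yellow cutter (281,101), small one (363,159), purple one (140,118, to be left), bottle (257,172), caliper head (207,209), caliper beam end (281,257), sleeve (195,30).
- **w4 (bays):** caliper (245,70), hex key (313,118), bottle well (249,150), cutter (308,192), driver (330,248).

```bash
cat > m.py <<'E'
from h import *
import pickle
np.set_printoptions(precision=4,suppress=True)
L=lambda n:(cv2.imread(f'pics/{n}.png'),pickle.load(open(f'pics/{n}.pkl','rb')))
def blobs(im,lo,hi,amin=100):
    m=cv2.inRange(cv2.cvtColor(im,cv2.COLOR_BGR2HSV),lo,hi)
    return [c for c in cv2.findContours(m,0,1)[0] if cv2.contourArea(c)>amin]
def rect(c,z,c3):
    p=plane('wrist',c[:,0],z,c3)[:,:2].astype(np.float32)
    (x,y),s,_=q=cv2.minAreaRect(p); b=cv2.boxPoints(q); e=[b[1]-b[0],b[2]-b[1]]
    v=max(e,key=np.linalg.norm); a=np.degrees(np.arctan2(v[1],v[0]))%180
    return np.array([x,y]),np.sort(s)*1000,a,p
if __name__=='__main__':
    im,c=L('w4')
    for b in blobs(im,(105,120,60),(130,255,255)): 
        o=rect(b,0.029,c); print('bay',b[:,0].mean(0),o[0],o[1],o[2])
    im,c=L('w3')
    for b in blobs(im,(20,120,100),(32,255,255)):
        o=rect(b,0.010,c); print('yel',b[:,0].mean(0),o[0],o[1],o[2])
    for b in blobs(im,(0,0,0),(180,255,75),150):
        o=rect(b,0.010,c); print('dark',b[:,0].mean(0),o[0],o[1],o[2])
    im,c=L('w1')
    for b in blobs(im,(172,150,100),(180,255,255))+blobs(im,(0,150,100),(8,255,255)):
        o=rect(b,0.012,c); print('red',b[:,0].mean(0),o[0],o[1],o[2])
    print('tip',plane('wrist',[[178,197],[314,291]],0.012,c))
    im,c=L('w3')
    print('bottle',plane('wrist',[[256,179]],0.08,c),plane('wrist',[[258,171]],0.058,c))
    print('cal',plane('wrist',[[281,258],[207,209],[196,180],[172,214]],0.006,c))
    print('sleeve',plane('wrist',[[195,30]],0.008,c))
E
python3 m.py
python3 - <<'E'
import cv2
im=cv2.imread('pics/w3.png')[145:275,165:345]
cv2.imwrite('pics/c1.png',cv2.resize(im,None,fx=4,fy=4,interpolation=cv2.INTER_NEAREST))
E
```

```text
bay [333.3043 244.419 ] [0.5987 0.0793] [ 55.2164 199.9699] 17.182693
bay [308.5586 192.0676] [0.5511 0.1736] [ 52.2184 163.814 ] 31.700457
bay [249.7848 148.7595] [0.4623 0.2434] [40.7842 42.4926] 179.86221
bay [313.6688 117.9172] [0.557  0.2876] [40.2493 94.0973] 25.751005
bay [244.7446  66.4462] [0.4704 0.3559] [ 85.383  217.3207] 25.404112
yel [361.9615 159.5231] [ 0.6859 -0.2826] [ 13.1287 101.3913] 71.62921
yel [280.0051 100.8827] [ 0.5575 -0.193 ] [ 17.447  139.0413] 164.79034
dark [168.6889 369.5778] [ 0.353  -0.6784] [ 24.9871 121.2501] 179.6308
dark [292.6367 344.9277] [ 0.5554 -0.6226] [ 349.797  1085.6003] 0.2523736
red [211.475 219.925] [ 0.5821 -0.0553] [24.7794 88.9737] 142.41838
tip [[ 0.547  -0.0285  0.012 ]
 [ 0.6942 -0.1408  0.012 ]]
bottle [[ 0.5232 -0.2965  0.08  ]] [[ 0.525  -0.2896  0.058 ]]
cal [[ 0.5603 -0.4534  0.006 ]
 [ 0.4371 -0.3648  0.006 ]
 [ 0.422  -0.3156  0.006 ]
 [ 0.3786 -0.3736  0.006 ]]
sleeve [[ 0.4356 -0.097   0.008 ]]
```

View pics/c1.png

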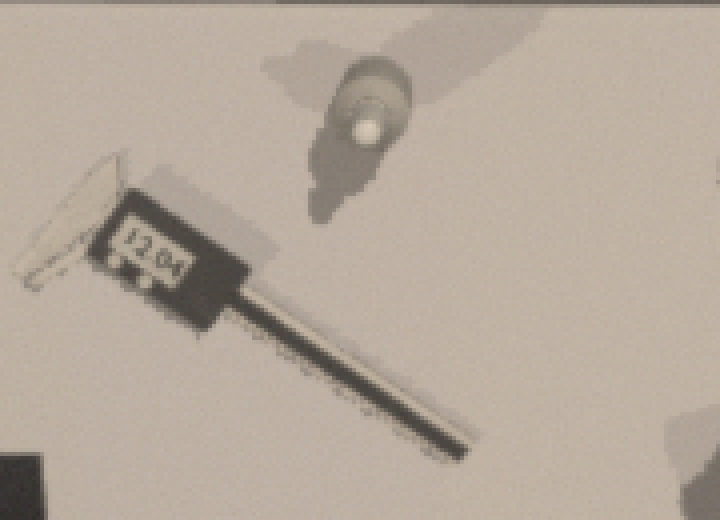

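```bash
cat > m2.py <<'E'
from m import *
def mom(b,z,c):
    p=plane('wrist',b[:,0],z,c)[:,:2]; o=p.mean(0); m=cv2.moments(((p-o)*1000).astype(np.float32).reshape(-1,1,2))
    ctr=o+np.array([m['m10'],m['m01']])/m['m00']/1000
    a=.5*np.arctan2(2*m['mu11'],m['mu20']-m['mu02']); u=np.array([np.cos(a),np.sin(a)]); v=np.array([-u[1],u[0]])
    s,t=(p-ctr)@u*1000,(p-ctr)@v*1000
    mid=ctr+u*(s.min()+s.max())/2000
    return ctr,np.degrees(a),(s.min(),s.max(),t.min(),t.max()),mid
if __name__=='__main__':
    for n in('w4','w1'):
        im,c=L(n)
        for b in blobs(im,(105,120,60),(130,255,255)):
            o=mom(b,.029,c); print(n,o[0],round(o[1],1),np.array(o[2]),o[3])
    im,c=L('w4'); t=plane('wrist',[[157,73],[282,297],[418,241]],.027,c); print('tray',t[:,:2]); d=t[1:]-t[:-1]; print(np.degrees(np.arctan2(d[:,1],d[:,0])),np.linalg.norm(d,axis=1))
    im,c=L('w3')
    for b in blobs(im,(20,120,100),(32,255,255)):o=mom(b,.012,c); print('yel',o[0],o[1],o[3])
    q=plane('wrist',[[197.3,192.3],[227.3,211.8],[216.8,227.8],[187.3,208.5]],.012,c)[:,:2]; print('head',q.mean(0)); d=(q[0]+q[3]-q[1]-q[2])/2; print(np.degrees(np.arctan2(d[1],d[0])),np.linalg.norm(d))
    print('bottle',plane('wrist',[[259,173]],.058,c),plane('wrist',[[256.5,177.5]],.08,c))
E
python3 m2.py
```

```text
w4 [0.5755 0.0759] 25.4 [-75.833  124.4622 -27.8688  27.7301] [0.5975 0.0863]
w4 [0.5512 0.1738] 25.6 [-81.7814  81.5999 -26.6741  26.1743] [0.5511 0.1738]
w4 [0.4621 0.243 ] -32.4 [-21.9282  21.5439 -20.9108  20.5599] [0.4619 0.2431]
w4 [0.5568 0.2876] 26.0 [-46.9394  47.2383 -20.041   20.1935] [0.5569 0.2877]
w4 [0.4472 0.3546] 29.1 [-89.4143 130.7525 -46.8663  38.2479] [0.4653 0.3647]
w1 [0.5805 0.0771] 25.7 [-79.64   120.8441 -30.6666  30.3482] [0.5991 0.0861]
w1 [0.5023 0.143 ] 9.3 [-27.7101  61.5733 -14.0455  12.2275] [0.519  0.1457]
tray [[ 0.3326  0.3505]
 [ 0.5115 -0.0137]
 [ 0.7343  0.0907]]
[-63.8435  25.1102] [0.4057 0.246 ]
yel [ 0.6857 -0.2818] 71.96311800154011 [ 0.6856 -0.2823]
yel [ 0.5576 -0.1929] -15.248652569758573 [ 0.5575 -0.1928]
head [ 0.4386 -0.365 ]
144.62168038716027 0.0575727131842201
bottle [[ 0.5264 -0.2926  0.058 ]] [[ 0.5239 -0.2943  0.08  ]]
```

```bash
cat > go.py <<'E'
import sys
from h import *
def rel(x,y,z,head):
    s=sensors.observe(); Rt=R.from_rotvec(s['tcp_rot']); d=Rt.inv().apply(np.array([x,y,z])-s['position'])
    h=np.radians(head); Y=[np.cos(h),np.sin(h),0]; Z=[0,0,-1]; X=np.cross(Y,Z)
    a=(Rt.inv()*R.from_matrix(np.c_[X,Y,Z])).as_rotvec(degrees=True)
    return d.round(4),a.round(1)
if __name__=='__main__':
    s=sensors.observe(); print(s['time_s'],s['position'].round(4),s['contact_force'].round(1),'grip',s['grip_width'],s['finger_force'],'q7',s['joint_positions'][6])
    for a in sys.argv[1:]: print(a,*rel(*map(float,a.split(','))))
E
python3 go.py .585,-.0575,.12,52.6 .585,-.0575,.007,52.6
```

```text
2.7667 [0.5004 0.2484 0.4084] [ 0.7  1.3 -0.4] grip 0.08808032936310983 0.0 q7 -0.5939862384517505
.585,-.0575,.12,52.6 [-0.3055  0.0853  0.2886] [ -0.    0.  -52.7]
.585,-.0575,.007,52.6 [-0.3054  0.0853  0.4016] [ -0.    0.  -52.7]
```

>>> jog_arm([
  {"claw": 0.07,"dx": -0.306,"dy": 0.085,"dz": 0.29,"ax": 0,"ay": 0,"az": -52.7},
  {"claw": 0.07,"dx": -0.306,"dy": 0.085,"dz": 0.29,"ax": 0,"ay": 0,"az": -52.7},
  {"claw": 0.07,"dx": -0.306,"dy": 0.085,"dz": 0.29,"ax": 0,"ay": 0,"az": -52.7},
  {"claw": 0.07,"dx": -0.306,"dy": 0.085,"dz": 0.29,"ax": 0,"ay": 0,"az": -52.7},
  {"claw": 0.07,"dx": -0.306,"dy": 0.085,"dz": 0.29,"ax": 0,"ay": 0,"az": -52.7},
  {"claw": 0.07,"dx": -0.306,"dy": 0.085,"dz": 0.29,"ax": 0,"ay": 0,"az": -52.7},
  {"claw": 0.07,"dx": -0.306,"dy": 0.085,"dz": 0.29,"ax": 0,"ay": 0,"az": -52.7},
  {"claw": 0.07,"dx": -0.306,"dy": 0.085,"dz": 0.29,"ax": 0,"ay": 0,"az": -52.7},
  {"claw": 0.07,"dx": -0.306,"dy": 0.085,"dz": 0.29,"ax": 0,"ay": 0,"az": -52.7},
  {"claw": 0.07,"dx": -0.306,"dy": 0.085,"dz": 0.29,"ax": 0,"ay": 0,"az": -52.7},
  {"claw": 0.07,"dx": -0.306,"dy": 0.085,"dz": 0.29,"ax": 0,"ay": 0,"az": -52.7},
  {"claw": 0.07,"dx": -0.306,"dy": 0.085,"dz": 0.29,"ax": 0,"ay": 0,"az": -52.7},
  {"claw": 0.07,"dx": -0.306,"dy": 0.085,"dz": 0.29,"ax": 0,"ay": 0,"az": -52.7},
  {"claw": 0.07,"dx": -0.306,"dy": 0.085,"dz": 0.29,"ax": 0,"ay": 0,"az": -52.7},
  {"claw": 0.07,"dx": -0.306,"dy": 0.085,"dz": 0.29,"ax": 0,"ay": 0,"az": -52.7},
  {"claw": 0.07,"dx": -0.306,"dy": 0.085,"dz": 0.29,"ax": 0,"ay": 0,"az": -52.7},
])

```text
time_s: 4.1
position: [0.5858, -0.0542, 0.1199]
tcp_rot: [1.0, 2.976, 0.002]
contact_force: [0.5, 0.3, 0.5]
grip_width: 0.0698
finger_force: 0.0
```

```bash
python3 go.py .585,-.0575,.007,52.6
python3 - <<'E'
from m2 import *
im,c=save('wrist','w5.png'); im=im[:,:,::-1].copy()
for b in blobs(im,(172,150,100),(180,255,255))+blobs(im,(0,150,100),(8,255,255)):
    o=mom(b,.012,c); print('red',b[:,0].mean(0),o[0],o[1],o[2])
print(sensors.observe()['joint_positions'])
E
```

```text
4.1 [ 0.5858 -0.0542  0.1199] [0.5 0.3 0.5] grip 0.06979306611450015 0.0 q7 0.8164474690176867
.585,-.0575,.007,52.6 [-0.0012 -0.0033  0.1129] [0.1 0.1 0.2]
red [272.2323 187.3268] [ 0.5814 -0.0536] -36.860621242584614 (np.float64(-42.99592737653861), np.float64(48.28224406032318), np.float64(-12.581324256311051), np.float64(12.452131653812907))
[ 0.1721  0.549  -0.2091  1.7701  0.1463  0.8356  0.8165]
```

>>> jog_arm([
  {"claw": 0.07,"dx": -0.001,"dy": -0.002,"dz": 0.04,"ax": 0,"ay": 0,"az": 0},
  {"claw": 0.07,"dx": -0.001,"dy": -0.002,"dz": 0.08,"ax": 0,"ay": 0,"az": 0},
  {"claw": 0.07,"dx": -0.001,"dy": -0.002,"dz": 0.113,"ax": 0,"ay": 0,"az": 0},
  {"claw": 0.07,"dx": -0.001,"dy": -0.002,"dz": 0.113,"ax": 0,"ay": 0,"az": 0},
  {"claw": 0.07,"dx": -0.001,"dy": -0.002,"dz": 0.113,"ax": 0,"ay": 0,"az": 0},
  {"claw": 0.0,"dx": -0.001,"dy": -0.002,"dz": 0.113,"ax": 0,"ay": 0,"az": 0},
  {"claw": 0.0,"dx": -0.001,"dy": -0.002,"dz": 0.113,"ax": 0,"ay": 0,"az": 0},
  {"claw": 0.0,"dx": -0.001,"dy": -0.002,"dz": 0.113,"ax": 0,"ay": 0,"az": 0},
  {"claw": 0.0,"dx": -0.001,"dy": -0.002,"dz": 0.113,"ax": 0,"ay": 0,"az": 0},
  {"claw": 0.0,"dx": -0.001,"dy": -0.002,"dz": 0.113,"ax": 0,"ay": 0,"az": 0},
  {"claw": 0.0,"dx": -0.001,"dy": -0.002,"dz": 0.113,"ax": 0,"ay": 0,"az": 0},
  {"claw": 0.0,"dx": -0.001,"dy": -0.002,"dz": 0.113,"ax": 0,"ay": 0,"az": 0},
  {"claw": 0.0,"dx": -0.001,"dy": -0.002,"dz": 0.08,"ax": 0,"ay": 0,"az": 0},
  {"claw": 0.0,"dx": -0.001,"dy": -0.002,"dz": 0.04,"ax": 0,"ay": 0,"az": 0},
  {"claw": 0.0,"dx": -0.001,"dy": -0.002,"dz": 0.0,"ax": 0,"ay": 0,"az": 0},
  {"claw": 0.0,"dx": -0.001,"dy": -0.002,"dz": 0.0,"ax": 0,"ay": 0,"az": 0},
], newtons=25)

```text
time_s: 5.48
position: [0.5897, -0.0584, 0.1259]
tcp_rot: [1.001, 2.966, 0.005]
contact_force: [0.5, -0.4, 0.2]
grip_width: 0.0007
finger_force: 0.0
```

```bash
python3 go.py
python3 - <<'E'
from m2 import *
im,c=save('wrist','w6.png'); im=im[:,:,::-1].copy()
for b in blobs(im,(172,150,100),(180,255,255))+blobs(im,(0,150,100),(8,255,255)):
    o=mom(b,.125,c); print('red',b[:,0].mean(0),o[0],o[1],o[2])
E
```

```text
5.4833 [ 0.5897 -0.0584  0.1259] [ 0.5 -0.4  0.2] grip 0.0007299162623776115 0.0 q7 0.8198031128290739
red [272.2907 177.9225] [ 0.5599 -0.0371] -37.13075030712325 (np.float64(-26.11288397408551), np.float64(28.916013063291594), np.float64(-7.648398044472191), np.float64(7.523250621397542))
```

View pics/w6.png

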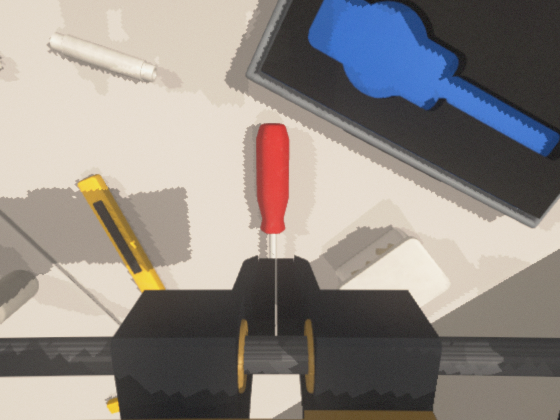

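The gripper came up empty. The screwdriver still lies on the bench, with its handle at (272,178) in the picture. I'll check where it is now.

```bash
python3 - <<'E'
from m2 import *
im=cv2.imread('pics/w6.png'); c=cal('wrist')
for b in blobs(im,(172,150,100),(180,255,255))+blobs(im,(0,150,100),(8,255,255)):
    o=mom(b,.012,c); print('red',o[0],o[1],o[2],o[3])
print(c[0]['eye'])
E
python3 go.py .584,-.0565,.06,53
```

```text
red [ 0.5786 -0.0532] -37.130568364970415 (np.float64(-42.26618902343918), np.float64(46.80803059620696), np.float64(-12.392275308912131), np.float64(12.189352208232652)) [ 0.5804 -0.0546]
[ 0.5252 -0.011   0.2992]
5.5333 [ 0.5879 -0.0584  0.1227] [-0.2 -0.6  0.3] grip 0.0005371818250632052 0.0 q7 0.8192480876238014
.584,-.0565,.06,53 [ 0.0047 -0.0012  0.0626] [ 0.3  0.4 -0.3]
```

>>> jog_arm([
  {"claw": 0.07,"dx": 0.004,"dy": -0.001,"dz": 0.0,"ax": 0,"ay": 0,"az": 0},
  {"claw": 0.07,"dx": 0.004,"dy": -0.001,"dz": 0.0,"ax": 0,"ay": 0,"az": 0},
  {"claw": 0.07,"dx": 0.004,"dy": -0.001,"dz": 0.0,"ax": 0,"ay": 0,"az": 0},
  {"claw": 0.07,"dx": 0.004,"dy": -0.001,"dz": 0.0,"ax": 0,"ay": 0,"az": 0},
  {"claw": 0.07,"dx": 0.004,"dy": -0.001,"dz": 0.0,"ax": 0,"ay": 0,"az": 0},
  {"claw": 0.07,"dx": 0.004,"dy": -0.001,"dz": 0.04,"ax": 0,"ay": 0,"az": 0},
  {"claw": 0.07,"dx": 0.004,"dy": -0.001,"dz": 0.08,"ax": 0,"ay": 0,"az": 0},
  {"claw": 0.07,"dx": 0.004,"dy": -0.001,"dz": 0.115,"ax": 0,"ay": 0,"az": 0},
  {"claw": 0.07,"dx": 0.004,"dy": -0.001,"dz": 0.115,"ax": 0,"ay": 0,"az": 0},
  {"claw": 0.07,"dx": 0.004,"dy": -0.001,"dz": 0.115,"ax": 0,"ay": 0,"az": 0},
  {"claw": 0.07,"dx": 0.004,"dy": -0.001,"dz": 0.115,"ax": 0,"ay": 0,"az": 0},
  {"claw": 0.07,"dx": 0.004,"dy": -0.001,"dz": 0.115,"ax": 0,"ay": 0,"az": 0},
], newtons=25)

```text
time_s: 6.53
position: [0.5829, -0.0567, 0.0059]
tcp_rot: [1.004, 2.973, 0.002]
contact_force: [-0.1, 0.6, -0.2]
grip_width: 0.0701
finger_force: 0.0
```

```bash
python3 go.py .584,-.0565,.007,53;  python3 - <<'E'
from h import *
im,c=save('wrist','w7.png'); 
E
python3 go.py .584,-.0565,.007,53
```

```text
6.5333 [ 0.5829 -0.0567  0.0059] [-0.1  0.6 -0.2] grip 0.07006499361878657 0.0 q7 0.7750724453144262
.584,-.0565,.007,53 [-0.0008  0.0008 -0.0011] [ 0.1  0.2 -0.3]
6.5833 [ 0.5828 -0.0567  0.0059] [ 0.4 -0.2 -0. ] grip 0.06991876642291178 0.0 q7 0.7749705738090296
.584,-.0565,.007,53 [-0.0008  0.0009 -0.0011] [ 0.1  0.2 -0.3]
```

View pics/w7.png

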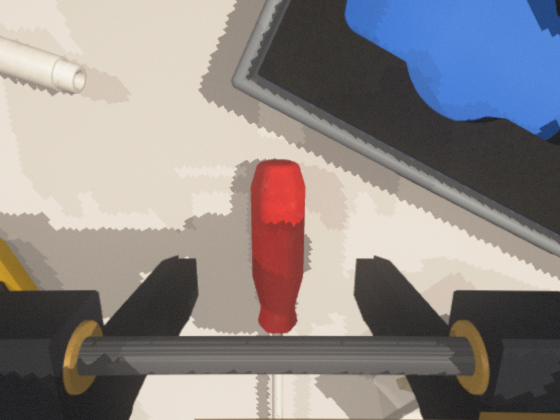

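The fingers now straddle the handle, which runs from (278,160) to (278,330). I'll close them.

>>> jog_arm([
  {"claw": 0.01,"dx": 0,"dy": 0.0,"dz": 0.0,"ax": 0,"ay": 0,"az": 0},
  {"claw": 0.01,"dx": 0,"dy": 0.0,"dz": 0.0,"ax": 0,"ay": 0,"az": 0},
  {"claw": 0.01,"dx": 0,"dy": 0.0,"dz": 0.0,"ax": 0,"ay": 0,"az": 0},
  {"claw": 0.01,"dx": 0,"dy": 0.0,"dz": 0.0,"ax": 0,"ay": 0,"az": 0},
  {"claw": 0.01,"dx": 0,"dy": 0.0,"dz": 0.0,"ax": 0,"ay": 0,"az": 0},
  {"claw": 0.01,"dx": 0,"dy": 0.0,"dz": 0.0,"ax": 0,"ay": 0,"az": 0},
  {"claw": 0.01,"dx": 0,"dy": 0.0,"dz": 0.0,"ax": 0,"ay": 0,"az": 0},
  {"claw": 0.01,"dx": 0,"dy": 0.0,"dz": 0.0,"ax": 0,"ay": 0,"az": 0},
], newtons=25)

```text
time_s: 7.25
position: [0.5807, -0.0566, 0.0033]
tcp_rot: [-1.004, -2.977, 0.0]
contact_force: [0.4, -0.2, -0.6]
grip_width: 0.0187
finger_force: 0.0
```

```bash
python3 - <<'E'
from m2 import *
im,c=save('wrist','w8.png'); im=im[:,:,::-1].copy()
for b in blobs(im,(172,150,100),(180,255,255))+blobs(im,(0,150,100),(8,255,255)):
    o=mom(b,.012,c); print('red',cv2.boundingRect(b),o[0],o[1],o[2],o[3])
E
python3 go.py
```

```text
red (254, 165, 54, 171) [ 0.5815 -0.0548] -38.01637840470541 (np.float64(-44.339888168498874), np.float64(48.76055617950827), np.float64(-12.340051856544491), np.float64(13.100231714232933)) [ 0.5832 -0.0562]
7.3 [ 0.5808 -0.0565  0.0034] [-0.3  0.2 -0.2] grip 0.014918560185579556 0.0 q7 0.7748050583812478
```

View pics/w8.png

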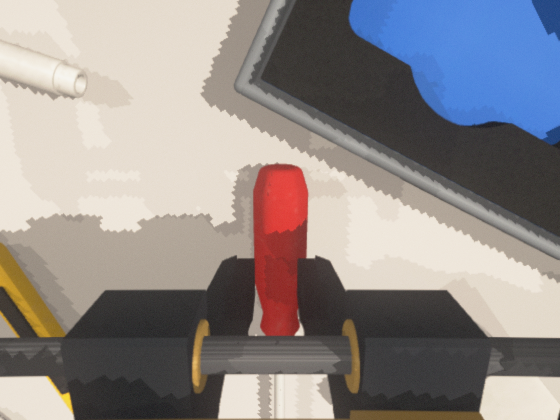

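In this picture the fingertips stop at about row 258, while the reported TCP should project near row 248. The fingers also closed past the handle width with no force, so the real tips look 20–30 mm above the reported TCP. I'll test that by opening the fingers and easing down while watching the force.

>>> jog_arm([
  {"claw": 0.07,"dx": 0,"dy": 0.0,"dz": 0.0,"ax": 0,"ay": 0,"az": 0},
  {"claw": 0.07,"dx": 0,"dy": 0.0,"dz": 0.0,"ax": 0,"ay": 0,"az": 0},
  {"claw": 0.07,"dx": 0,"dy": 0.0,"dz": 0.0,"ax": 0,"ay": 0,"az": 0},
  {"claw": 0.07,"dx": 0,"dy": 0.0,"dz": 0.0,"ax": 0,"ay": 0,"az": 0},
  {"claw": 0.07,"dx": 0,"dy": 0.0,"dz": 0.0,"ax": 0,"ay": 0,"az": 0},
  {"claw": 0.07,"dx": 0,"dy": 0.0,"dz": 0.0,"ax": 0,"ay": 0,"az": 0},
  {"claw": 0.07,"dx": 0,"dy": 0.0,"dz": 0.003,"ax": 0,"ay": 0,"az": 0},
  {"claw": 0.07,"dx": 0,"dy": 0.0,"dz": 0.006,"ax": 0,"ay": 0,"az": 0},
  {"claw": 0.07,"dx": 0,"dy": 0.0,"dz": 0.009,"ax": 0,"ay": 0,"az": 0},
  {"claw": 0.07,"dx": 0,"dy": 0.0,"dz": 0.009,"ax": 0,"ay": 0,"az": 0},
  {"claw": 0.07,"dx": 0,"dy": 0.0,"dz": 0.009,"ax": 0,"ay": 0,"az": 0},
], newtons=25)

```text
time_s: 8.22
position: [0.5805, -0.0566, -0.006]
tcp_rot: [-1.004, -2.976, 0.0]
contact_force: [-0.4, 0.8, -0.4]
grip_width: 0.0699
finger_force: 0.0
```

The TCP reads -6 mm with no contact, so the readout is offset from the real tips. I'll keep easing down in small steps until they touch.

>>> jog_arm([
  {"claw": 0.07,"dx": 0,"dy": 0.0,"dz": 0.003,"ax": 0,"ay": 0,"az": 0},
  {"claw": 0.07,"dx": 0,"dy": 0.0,"dz": 0.006,"ax": 0,"ay": 0,"az": 0},
  {"claw": 0.07,"dx": 0,"dy": 0.0,"dz": 0.009,"ax": 0,"ay": 0,"az": 0},
  {"claw": 0.07,"dx": 0,"dy": 0.0,"dz": 0.009,"ax": 0,"ay": 0,"az": 0},
  {"claw": 0.07,"dx": 0,"dy": 0.0,"dz": 0.009,"ax": 0,"ay": 0,"az": 0},
], newtons=25)

```text
time_s: 8.63
position: [0.5805, -0.0565, -0.0149]
tcp_rot: [-1.004, -2.976, 0.0]
contact_force: [0.9, 0.6, -0.8]
grip_width: 0.07
finger_force: 0.0
```

>>> jog_arm([
  {"claw": 0.07,"dx": 0,"dy": 0.0,"dz": 0.002,"ax": 0,"ay": 0,"az": 0},
  {"claw": 0.07,"dx": 0,"dy": 0.0,"dz": 0.004,"ax": 0,"ay": 0,"az": 0},
  {"claw": 0.07,"dx": 0,"dy": 0.0,"dz": 0.004,"ax": 0,"ay": 0,"az": 0},
  {"claw": 0.07,"dx": 0,"dy": 0.0,"dz": 0.004,"ax": 0,"ay": 0,"az": 0},
], newtons=25)

```text
time_s: 8.97
position: [0.5807, -0.0566, -0.0187]
tcp_rot: [-1.005, -2.976, 0.0]
contact_force: [-0.3, -0.2, 0.7]
grip_width: 0.07
finger_force: 0.0
```

>>> jog_arm([
  {"claw": 0.07,"dx": 0,"dy": 0.0,"dz": 0.002,"ax": 0,"ay": 0,"az": 0},
  {"claw": 0.07,"dx": 0,"dy": 0.0,"dz": 0.004,"ax": 0,"ay": 0,"az": 0},
  {"claw": 0.07,"dx": 0,"dy": 0.0,"dz": 0.004,"ax": 0,"ay": 0,"az": 0},
  {"claw": 0.07,"dx": 0,"dy": 0.0,"dz": 0.004,"ax": 0,"ay": 0,"az": 0},
], newtons=25)

```text
time_s: 9.3
position: [0.5806, -0.0565, -0.0228]
tcp_rot: [-1.004, -2.976, 0.0]
contact_force: [-0.2, -0.2, -0.3]
grip_width: 0.0698
finger_force: 0.0
```

>>> jog_arm([
  {"claw": 0.01,"dx": 0,"dy": 0.0,"dz": 0.0,"ax": 0,"ay": 0,"az": 0},
  {"claw": 0.01,"dx": 0,"dy": 0.0,"dz": 0.0,"ax": 0,"ay": 0,"az": 0},
  {"claw": 0.01,"dx": 0,"dy": 0.0,"dz": 0.0,"ax": 0,"ay": 0,"az": 0},
  {"claw": 0.01,"dx": 0,"dy": 0.0,"dz": 0.0,"ax": 0,"ay": 0,"az": 0},
  {"claw": 0.01,"dx": 0,"dy": 0.0,"dz": 0.0,"ax": 0,"ay": 0,"az": 0},
  {"claw": 0.01,"dx": 0,"dy": 0.0,"dz": 0.0,"ax": 0,"ay": 0,"az": 0},
  {"claw": 0.01,"dx": 0,"dy": 0.0,"dz": 0.0,"ax": 0,"ay": 0,"az": 0},
  {"claw": 0.01,"dx": 0,"dy": 0.0,"dz": 0.0,"ax": 0,"ay": 0,"az": 0},
  {"claw": 0.01,"dx": 0,"dy": 0.0,"dz": 0.0,"ax": 0,"ay": 0,"az": 0},
], newtons=25)

```text
time_s: 10.05
position: [0.5809, -0.0565, -0.0225]
tcp_rot: [1.004, 2.977, 0.0]
contact_force: [0.8, 0.9, 0.8]
grip_width: 0.0248
finger_force: 25.0
```

Gripped at 24.8 mm with 25 N. The driver rests on the bench at a TCP reading of -0.0225, so home is about -0.0015.

```bash
python3 go.py .5538,.065,.08,115.6 .5538,.065,.0045,115.6
```

```text
10.05 [ 0.5809 -0.0565 -0.0225] [0.8 0.9 0.8] grip 0.024782026686849853 25.000066570937634 q7 0.7661449020948188
.5538,.065,.08,115.6 [ 0.0952  0.0803 -0.1025] [  0.    0.  -62.9]
.5538,.065,.0045,115.6 [ 0.0952  0.0803 -0.027 ] [  0.    0.  -62.9]
```

>>> jog_arm([
  {"claw": 0.0,"dx": 0,"dy": 0.0,"dz": -0.03,"ax": 0,"ay": 0,"az": 0},
  {"claw": 0.0,"dx": 0,"dy": 0.0,"dz": -0.06,"ax": 0,"ay": 0,"az": 0},
  {"claw": 0.0,"dx": 0,"dy": 0.0,"dz": -0.09,"ax": 0,"ay": 0,"az": 0},
  {"claw": 0.0,"dx": 0.01,"dy": 0.01,"dz": -0.103,"ax": 0,"ay": 0,"az": -6},
  {"claw": 0.0,"dx": 0.02,"dy": 0.02,"dz": -0.103,"ax": 0,"ay": 0,"az": -12},
  {"claw": 0.0,"dx": 0.03,"dy": 0.03,"dz": -0.103,"ax": 0,"ay": 0,"az": -18},
  {"claw": 0.0,"dx": 0.04,"dy": 0.04,"dz": -0.103,"ax": 0,"ay": 0,"az": -24},
  {"claw": 0.0,"dx": 0.05,"dy": 0.05,"dz": -0.103,"ax": 0,"ay": 0,"az": -30},
  {"claw": 0.0,"dx": 0.06,"dy": 0.06,"dz": -0.103,"ax": 0,"ay": 0,"az": -36},
  {"claw": 0.0,"dx": 0.07,"dy": 0.07,"dz": -0.103,"ax": 0,"ay": 0,"az": -42},
  {"claw": 0.0,"dx": 0.08,"dy": 0.08,"dz": -0.103,"ax": 0,"ay": 0,"az": -48},
  {"claw": 0.0,"dx": 0.09,"dy": 0.08,"dz": -0.103,"ax": 0,"ay": 0,"az": -54},
  {"claw": 0.0,"dx": 0.095,"dy": 0.08,"dz": -0.103,"ax": 0,"ay": 0,"az": -60},
  {"claw": 0.0,"dx": 0.095,"dy": 0.08,"dz": -0.103,"ax": 0,"ay": 0,"az": -63},
  {"claw": 0.0,"dx": 0.095,"dy": 0.08,"dz": -0.103,"ax": 0,"ay": 0,"az": -63},
  {"claw": 0.0,"dx": 0.095,"dy": 0.08,"dz": -0.103,"ax": 0,"ay": 0,"az": -63},
  {"claw": 0.0,"dx": 0.095,"dy": 0.08,"dz": -0.103,"ax": 0,"ay": 0,"az": -63},
], newtons=35)

```text
time_s: 11.47
position: [0.5538, 0.0643, 0.0804]
tcp_rot: [0.695, -3.064, 0.0]
contact_force: [0.3, -0.7, -1.3]
grip_width: 0.0244
finger_force: 35.0
```

```bash
python3 go.py .5538,.065,.08,115.6 .5538,.065,.0045,115.6;python3 - <<'E'
from m2 import *
im,c=save('wrist','w9.png'); im=im[:,:,::-1].copy()
for b in blobs(im,(172,150,100),(180,255,255))+blobs(im,(0,150,100),(8,255,255)):
    o=mom(b,.114,c); print('red',cv2.boundingRect(b),o[0],o[1],o[2],o[3])
for b in blobs(im,(105,120,60),(130,255,255)):
    o=mom(b,.029,c); print('bay',cv2.boundingRect(b),o[0],round(o[1],1),np.array(o[2]),o[3])
E
```

```text
11.4667 [0.5538 0.0643 0.0804] [ 0.3 -0.7 -1.3] grip 0.024395555302870502 34.99980468302965 q7 1.4934964326340316
.5538,.065,.08,115.6 [-0.0003  0.0007  0.0004] [-0. -0. -0.]
.5538,.065,.0045,115.6 [-0.0003  0.0007  0.0759] [-0. -0. -0.]
red (245, 176, 63, 74) [0.5244 0.0494] -68.78976772720367 (np.float64(-14.324036008534659), np.float64(12.574381150247893), np.float64(-12.755209167012804), np.float64(18.15435587747464)) [0.5241 0.0502]
red (245, 214, 62, 122) [0.5565 0.0647] 25.93237204000601 (np.float64(-32.12137085729324), np.float64(26.663597080973954), np.float64(-13.031690000342069), np.float64(13.115257502354012)) [0.5541 0.0635]
bay (534, 377, 26, 10) [0.5853 0.3038] -65.2 [-9.8474  9.4551 -4.4462  4.3768] [0.5852 0.304 ]
bay (545, 292, 15, 46) [0.5384 0.2744] 34.6 [-21.7282  16.6195  -6.2379   4.413 ] [0.5363 0.2729]
bay (384, 161, 78, 130) [0.5234 0.1611] 25.8 [-50.2306  40.9522 -26.0404  25.0276] [0.5192 0.1591]
bay (232, 135, 91, 108) [0.5292 0.0536] 47.9 [-29.2766  49.9597 -40.2857  25.4652] [0.5362 0.0613]
```

View pics/w9.png

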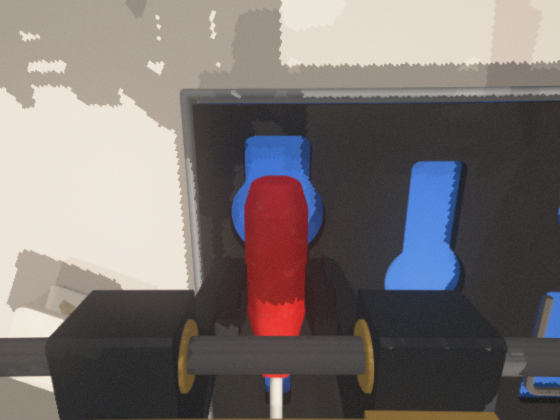

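The driver is in line with its bay (handle centre column 276, bay column 278) and points the right way. I'll lower it.

>>> jog_arm([
  {"claw": 0.0,"dx": 0,"dy": 0.0,"dz": 0.025,"ax": 0,"ay": 0,"az": 0},
  {"claw": 0.0,"dx": 0,"dy": 0.0,"dz": 0.05,"ax": 0,"ay": 0,"az": 0},
  {"claw": 0.0,"dx": 0,"dy": 0.0,"dz": 0.065,"ax": 0,"ay": 0,"az": 0},
  {"claw": 0.0,"dx": 0,"dy": 0.0,"dz": 0.07,"ax": 0,"ay": 0,"az": 0},
  {"claw": 0.0,"dx": 0,"dy": 0.0,"dz": 0.075,"ax": 0,"ay": 0,"az": 0},
  {"claw": 0.0,"dx": 0,"dy": 0.0,"dz": 0.077,"ax": 0,"ay": 0,"az": 0},
  {"claw": 0.0,"dx": 0,"dy": 0.0,"dz": 0.077,"ax": 0,"ay": 0,"az": 0},
  {"claw": 0.0,"dx": 0,"dy": 0.0,"dz": 0.077,"ax": 0,"ay": 0,"az": 0},
])

```text
time_s: 12.18
position: [0.5544, 0.0648, 0.0042]
tcp_rot: [-0.698, 3.062, -0.0]
contact_force: [0.9, -0.2, -1.1]
grip_width: 0.0249
finger_force: 35.0
```

>>> jog_arm([
  {"claw": 0.0,"dx": 0,"dy": 0.0,"dz": 0.002,"ax": 0,"ay": 0,"az": 0},
  {"claw": 0.0,"dx": 0,"dy": 0.0,"dz": 0.004,"ax": 0,"ay": 0,"az": 0},
  {"claw": 0.0,"dx": 0,"dy": 0.0,"dz": 0.004,"ax": 0,"ay": 0,"az": 0},
  {"claw": 0.0,"dx": 0,"dy": 0.0,"dz": 0.004,"ax": 0,"ay": 0,"az": 0},
])

```text
time_s: 12.52
position: [0.5537, 0.0646, -0.0005]
tcp_rot: [-0.699, 3.063, -0.0]
contact_force: [-0.3, -0.5, -0.6]
grip_width: 0.0242
finger_force: 35.0
```

Nothing touching so far and the driver is about 1 mm above the bay floor. I'll release and go up.

>>> jog_arm([
  {"claw": 0.045,"dx": 0,"dy": 0.0,"dz": 0,"ax": 0,"ay": 0,"az": 0},
  {"claw": 0.045,"dx": 0,"dy": 0.0,"dz": 0,"ax": 0,"ay": 0,"az": 0},
  {"claw": 0.045,"dx": 0,"dy": 0.0,"dz": 0,"ax": 0,"ay": 0,"az": 0},
  {"claw": 0.045,"dx": 0,"dy": 0.0,"dz": 0,"ax": 0,"ay": 0,"az": 0},
  {"claw": 0.045,"dx": 0,"dy": 0.0,"dz": -0.01,"ax": 0,"ay": 0,"az": 0},
  {"claw": 0.045,"dx": 0,"dy": 0.0,"dz": -0.03,"ax": 0,"ay": 0,"az": 0},
  {"claw": 0.045,"dx": 0,"dy": 0.0,"dz": -0.07,"ax": 0,"ay": 0,"az": 0},
  {"claw": 0.06,"dx": 0,"dy": 0.0,"dz": -0.1,"ax": 0,"ay": 0,"az": 0},
  {"claw": 0.06,"dx": 0,"dy": 0.0,"dz": -0.12,"ax": 0,"ay": 0,"az": 0},
  {"claw": 0.06,"dx": 0,"dy": 0.0,"dz": -0.12,"ax": 0,"ay": 0,"az": 0},
  {"claw": 0.06,"dx": 0,"dy": 0.0,"dz": -0.12,"ax": 0,"ay": 0,"az": 0},
])

```text
time_s: 13.43
position: [0.5546, 0.0645, 0.1207]
tcp_rot: [-0.698, 3.06, -0.001]
contact_force: [-0.5, -0.3, 0.0]
grip_width: 0.06
finger_force: 0.0
```

```bash
python3 - <<'E'
from m2 import *
im,c=save('wrist','w10.png'); im=im[:,:,::-1].copy()
for b in blobs(im,(172,150,100),(180,255,255))+blobs(im,(0,150,100),(8,255,255)):
    o=mom(b,.033,c); print('red',cv2.boundingRect(b),o[0],o[1],o[2],o[3])
E
python3 go.py .5575,-.193,.08,74.8
```

```text
red (260, 138, 35, 119) [0.5512 0.0604] 24.525498533447934 (np.float64(-41.079864601933124), np.float64(51.511054143301926), np.float64(-10.656079545465486), np.float64(14.96750497167388)) [0.5559 0.0626]
red (264, 139, 30, 118) [0.5538 0.0651] 25.700033882326192 (np.float64(-44.62764585331713), np.float64(47.10137172073037), np.float64(-10.31015727595103), np.float64(10.980184899680443)) [0.5549 0.0657]
13.4833 [0.5535 0.0642 0.1194] [ 0.3 -0.1 -0.1] grip 0.06009924698474994 0.0 q7 1.5250769421876968
.5575,-.193,.08,74.8 [ 0.1079 -0.2335  0.0395] [-0.   0.  40.9]
```

The driver is home: handle centre measured at (0.555, 0.065) and expected at (0.554, 0.065). The caliper is next, gripped 8 mm towards the jaws to stay clear of the bottle.

```bash
python3 go.py .4313,-.3604,.11,54.5
```

```text
13.4833 [0.5535 0.0642 0.1194] [ 0.3 -0.1 -0.1] grip 0.06009924698474994 0.0 q7 1.5250769421876968
.4313,-.3604,.11,54.5 [ 0.2942 -0.3297  0.0095] [-0.   0.  61.2]
```

>>> jog_arm([
  {"claw": 0.06,"dx": 0.294,"dy": -0.33,"dz": 0.01,"ax": 0,"ay": 0,"az": 61.2},
  {"claw": 0.06,"dx": 0.294,"dy": -0.33,"dz": 0.01,"ax": 0,"ay": 0,"az": 61.2},
  {"claw": 0.06,"dx": 0.294,"dy": -0.33,"dz": 0.01,"ax": 0,"ay": 0,"az": 61.2},
  {"claw": 0.06,"dx": 0.294,"dy": -0.33,"dz": 0.01,"ax": 0,"ay": 0,"az": 61.2},
  {"claw": 0.06,"dx": 0.294,"dy": -0.33,"dz": 0.01,"ax": 0,"ay": 0,"az": 61.2},
  {"claw": 0.06,"dx": 0.294,"dy": -0.33,"dz": 0.01,"ax": 0,"ay": 0,"az": 61.2},
  {"claw": 0.06,"dx": 0.294,"dy": -0.33,"dz": 0.01,"ax": 0,"ay": 0,"az": 61.2},
  {"claw": 0.06,"dx": 0.294,"dy": -0.33,"dz": 0.01,"ax": 0,"ay": 0,"az": 61.2},
  {"claw": 0.06,"dx": 0.294,"dy": -0.33,"dz": 0.01,"ax": 0,"ay": 0,"az": 61.2},
  {"claw": 0.06,"dx": 0.294,"dy": -0.33,"dz": 0.01,"ax": 0,"ay": 0,"az": 61.2},
  {"claw": 0.06,"dx": 0.294,"dy": -0.33,"dz": 0.01,"ax": 0,"ay": 0,"az": 61.2},
  {"claw": 0.06,"dx": 0.294,"dy": -0.33,"dz": 0.01,"ax": 0,"ay": 0,"az": 61.2},
  {"claw": 0.06,"dx": 0.294,"dy": -0.33,"dz": 0.01,"ax": 0,"ay": 0,"az": 61.2},
  {"claw": 0.06,"dx": 0.294,"dy": -0.33,"dz": 0.01,"ax": 0,"ay": 0,"az": 61.2},
  {"claw": 0.06,"dx": 0.294,"dy": -0.33,"dz": 0.01,"ax": 0,"ay": 0,"az": 61.2},
  {"claw": 0.06,"dx": 0.294,"dy": -0.33,"dz": 0.01,"ax": 0,"ay": 0,"az": 61.2},
  {"claw": 0.06,"dx": 0.294,"dy": -0.33,"dz": 0.01,"ax": 0,"ay": 0,"az": 61.2},
  {"claw": 0.06,"dx": 0.294,"dy": -0.33,"dz": 0.01,"ax": 0,"ay": 0,"az": 61.2},
])

```text
time_s: 14.98
position: [0.4323, -0.3595, 0.1094]
tcp_rot: [-0.956, -2.993, -0.0]
contact_force: [-0.5, -0.1, -0.5]
grip_width: 0.06
finger_force: 0.0
```

```bash
python3 go.py .4313,-.3604,-.02,54.5
python3 - <<'E'
from m2 import *
im,c=save('wrist','w11.png'); im=im[:,:,::-1].copy()
for b in blobs(im,(0,0,0),(180,255,70),400):
    o=mom(b,.012,c); print('dark',cv2.boundingRect(b),o[0],o[1],np.array(o[2]),o[3])
E
```

```text
14.9833 [ 0.4323 -0.3595  0.1094] [-0.5 -0.1 -0.5] grip 0.05996745666513185 0.0 q7 1.4469451601576215
.4313,-.3604,-.02,54.5 [ 0.0002 -0.0014  0.1294] [ 0.  -0.   0.1]
dark (0, 256, 560, 164) [ 0.5483 -0.4432] 55.01741905598964 [-256.906   263.3234  -77.7028   92.4027] [ 0.5501 -0.4405]
dark (533, 142, 23, 85) [ 0.5441 -0.1884] -15.072376547619497 [-34.6776  34.7258  -3.6701   3.7335] [ 0.5441 -0.1884]
```

View pics/w11.png

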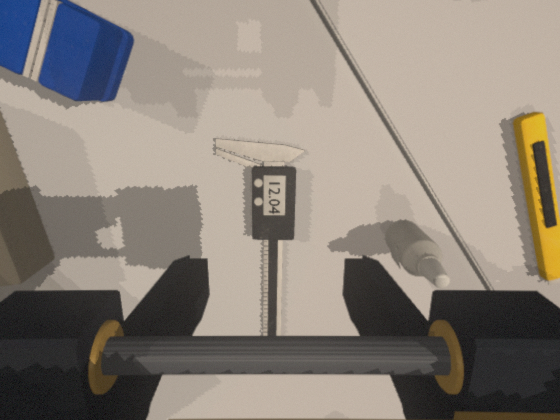

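The caliper head spans (252–296, 166–240), upright in the picture, with the jaws at the top and the bottle at (420,255), clear on the right.

Run:
```python
from m2 import *
c=cal('wrist'); p=plane('wrist',[[252.5,166.5],[296,166.5],[252.5,239.5],[296,239.5]],.012,c)[:,:2]
print(p.mean(0),np.linalg.norm(p[0]-p[1]),np.linalg.norm(p[0]-p[2])); d=p[0]+p[1]-p[2]-p[3]; print(np.degrees(np.arctan2(d[1],d[0])))
q=plane('wrist',[[272.5,330]],.006,c)[0,:2];d=p.mean(0)-q;print(np.degrees(np.arctan2(d[1],d[0])))
print('bottle nozzle',plane('wrist',[[441,281]],.08,c),plane('wrist',[[422,256]],.058,c))
```

```text
[ 0.4373 -0.3643] 0.03303732058280118 0.05983065452427753
144.45325781254186
143.69408116468992
bottle nozzle [[ 0.5222 -0.2961  0.08  ]] [[ 0.5142 -0.2956  0.058 ]]
```

>>> jog_arm([
  {"claw": 0.06,"dx": 0.0,"dy": -0.001,"dz": 0.035,"ax": 0,"ay": 0,"az": 0},
  {"claw": 0.06,"dx": 0.0,"dy": -0.001,"dz": 0.07,"ax": 0,"ay": 0,"az": 0},
  {"claw": 0.06,"dx": 0.0,"dy": -0.001,"dz": 0.105,"ax": 0,"ay": 0,"az": 0},
  {"claw": 0.06,"dx": 0.0,"dy": -0.001,"dz": 0.12,"ax": 0,"ay": 0,"az": 0},
  {"claw": 0.06,"dx": 0.0,"dy": -0.001,"dz": 0.128,"ax": 0,"ay": 0,"az": 0},
  {"claw": 0.06,"dx": 0.0,"dy": -0.001,"dz": 0.131,"ax": 0,"ay": 0,"az": 0},
  {"claw": 0.06,"dx": 0.0,"dy": -0.001,"dz": 0.131,"ax": 0,"ay": 0,"az": 0},
  {"claw": 0.06,"dx": 0.0,"dy": -0.001,"dz": 0.131,"ax": 0,"ay": 0,"az": 0},
])

```text
time_s: 15.7
position: [0.4323, -0.3617, -0.0204]
tcp_rot: [0.957, 2.99, -0.001]
contact_force: [0.2, -0.3, 0.5]
grip_width: 0.0601
finger_force: 0.0
```

>>> jog_arm([
  {"claw": 0.06,"dx": 0.0,"dy": 0,"dz": 0.002,"ax": 0,"ay": 0,"az": 0},
  {"claw": 0.06,"dx": 0.0,"dy": 0,"dz": 0.003,"ax": 0,"ay": 0,"az": 0},
  {"claw": 0.06,"dx": 0.0,"dy": 0,"dz": 0.003,"ax": 0,"ay": 0,"az": 0},
])

```text
time_s: 15.95
position: [0.4317, -0.3614, -0.024]
tcp_rot: [0.958, 2.991, -0.001]
contact_force: [0.1, -0.4, -0.0]
grip_width: 0.0602
finger_force: 0.0
```

>>> jog_arm([
  {"claw": 0.06,"dx": 0.0,"dy": 0,"dz": 0.002,"ax": 0,"ay": 0,"az": 0},
  {"claw": 0.06,"dx": 0.0,"dy": 0,"dz": 0.002,"ax": 0,"ay": 0,"az": 0},
  {"claw": 0.06,"dx": 0.0,"dy": 0,"dz": 0.002,"ax": 0,"ay": 0,"az": 0},
])

```text
time_s: 16.2
position: [0.4313, -0.361, -0.0266]
tcp_rot: [-0.958, -2.992, 0.0]
contact_force: [-0.2, 0.3, 0.2]
grip_width: 0.0597
finger_force: 0.0
```

>>> jog_arm([
  {"claw": 0.06,"dx": 0.0,"dy": 0,"dz": 0.002,"ax": 0,"ay": 0,"az": 0},
  {"claw": 0.06,"dx": 0.0,"dy": 0,"dz": 0.002,"ax": 0,"ay": 0,"az": 0},
  {"claw": 0.06,"dx": 0.0,"dy": 0,"dz": 0.002,"ax": 0,"ay": 0,"az": 0},
])

```text
time_s: 16.45
position: [0.4312, -0.3609, -0.0287]
tcp_rot: [-0.958, -2.992, -0.0]
contact_force: [-0.3, 0.0, -0.1]
grip_width: 0.06
finger_force: 0.0
```

>>> jog_arm([
  {"claw": 0.06,"dx": 0.0,"dy": 0,"dz": 0.002,"ax": 0,"ay": 0,"az": 0},
  {"claw": 0.06,"dx": 0.0,"dy": 0,"dz": 0.002,"ax": 0,"ay": 0,"az": 0},
  {"claw": 0.06,"dx": 0.0,"dy": 0,"dz": 0.002,"ax": 0,"ay": 0,"az": 0},
])

```text
time_s: 16.7
position: [0.4315, -0.3612, -0.0298]
tcp_rot: [0.958, 2.992, -0.0]
contact_force: [-1.8, 2.0, 10.1]
grip_width: 0.0597
finger_force: 4.7
```

The tips touch the bench at a reading of -0.0295, so the true tip height is the reading plus 29.5 mm. I'll raise to about 5 mm and grip the caliper head.

>>> jog_arm([
  {"claw": 0.06,"dx": 0.0,"dy": 0,"dz": -0.006,"ax": 0,"ay": 0,"az": 0},
  {"claw": 0.06,"dx": 0.0,"dy": 0,"dz": -0.006,"ax": 0,"ay": 0,"az": 0},
  {"claw": 0.06,"dx": 0.0,"dy": 0,"dz": -0.006,"ax": 0,"ay": 0,"az": 0},
  {"claw": 0.02,"dx": 0.0,"dy": 0,"dz": -0.006,"ax": 0,"ay": 0,"az": 0},
  {"claw": 0.02,"dx": 0.0,"dy": 0,"dz": -0.006,"ax": 0,"ay": 0,"az": 0},
  {"claw": 0.02,"dx": 0.0,"dy": 0,"dz": -0.006,"ax": 0,"ay": 0,"az": 0},
  {"claw": 0.02,"dx": 0.0,"dy": 0,"dz": -0.006,"ax": 0,"ay": 0,"az": 0},
  {"claw": 0.02,"dx": 0.0,"dy": 0,"dz": -0.006,"ax": 0,"ay": 0,"az": 0},
  {"claw": 0.02,"dx": 0.0,"dy": 0,"dz": -0.006,"ax": 0,"ay": 0,"az": 0},
  {"claw": 0.02,"dx": 0.0,"dy": 0,"dz": -0.006,"ax": 0,"ay": 0,"az": 0},
], newtons=40)

```text
time_s: 17.53
position: [0.4312, -0.3609, -0.0247]
tcp_rot: [-0.958, -2.992, -0.0]
contact_force: [-0.1, 0.4, -1.1]
grip_width: 0.0333
finger_force: 40.0
```

```bash
python3 go.py
```

```text
17.5333 [ 0.4312 -0.3609 -0.0247] [-0.1  0.4 -1.1] grip 0.033284867528842674 39.97236728668213 q7 1.3992306937640815
```

The caliper is held at 33.3 mm, with the TCP 7 mm to the jaw side of its point.

```bash
python3 go.py .4312,-.3609,.10,54.5 .5,-.15,.11,70 .5,0.1,.11,92 .4122,.3398,.11,115.6
```

```text
17.5333 [ 0.4312 -0.3609 -0.0247] [-0.1  0.4 -1.1] grip 0.033284867528842674 39.97236728668213 q7 1.3992306937640815
.4312,-.3609,.10,54.5 [ 1.000e-04  0.000e+00 -1.247e-01] [ 0. -0.  0.]
.5,-.15,.11,70 [ 0.0665  0.2117 -0.1347] [  0.   -0.  -15.5]
.5,0.1,.11,92 [ 0.2117  0.4152 -0.1347] [  0.   -0.  -37.5]
.4122,.3398,.11,115.6 [ 0.4224  0.5595 -0.1346] [  0.   -0.  -61.1]
```

>>> jog_arm([
  {"claw": 0.0,"dx": 0.0,"dy": 0,"dz": -0.015,"ax": 0,"ay": 0,"az": 0},
  {"claw": 0.0,"dx": 0.0,"dy": 0,"dz": -0.04,"ax": 0,"ay": 0,"az": 0},
  {"claw": 0.0,"dx": 0.0,"dy": 0,"dz": -0.07,"ax": 0,"ay": 0,"az": 0},
  {"claw": 0.0,"dx": 0.0,"dy": 0,"dz": -0.1,"ax": 0,"ay": 0,"az": 0},
  {"claw": 0.0,"dx": 0.0,"dy": 0,"dz": -0.125,"ax": 0,"ay": 0,"az": 0},
  {"claw": 0.0,"dx": 0.011,"dy": 0.035,"dz": -0.135,"ax": 0,"ay": 0,"az": -3},
  {"claw": 0.0,"dx": 0.022,"dy": 0.07,"dz": -0.135,"ax": 0,"ay": 0,"az": -5.5},
  {"claw": 0.0,"dx": 0.033,"dy": 0.106,"dz": -0.135,"ax": 0,"ay": 0,"az": -8},
  {"claw": 0.0,"dx": 0.044,"dy": 0.141,"dz": -0.135,"ax": 0,"ay": 0,"az": -10.5},
  {"claw": 0.0,"dx": 0.055,"dy": 0.176,"dz": -0.135,"ax": 0,"ay": 0,"az": -13},
  {"claw": 0.0,"dx": 0.067,"dy": 0.212,"dz": -0.135,"ax": 0,"ay": 0,"az": -15.5},
  {"claw": 0.0,"dx": 0.087,"dy": 0.241,"dz": -0.135,"ax": 0,"ay": 0,"az": -18.5},
  {"claw": 0.0,"dx": 0.108,"dy": 0.27,"dz": -0.135,"ax": 0,"ay": 0,"az": -21.5},
  {"claw": 0.0,"dx": 0.129,"dy": 0.299,"dz": -0.135,"ax": 0,"ay": 0,"az": -25},
  {"claw": 0.0,"dx": 0.15,"dy": 0.328,"dz": -0.135,"ax": 0,"ay": 0,"az": -28},
  {"claw": 0.0,"dx": 0.17,"dy": 0.357,"dz": -0.135,"ax": 0,"ay": 0,"az": -31},
  {"claw": 0.0,"dx": 0.191,"dy": 0.386,"dz": -0.135,"ax": 0,"ay": 0,"az": -34},
  {"claw": 0.0,"dx": 0.212,"dy": 0.415,"dz": -0.135,"ax": 0,"ay": 0,"az": -37.5},
  {"claw": 0.0,"dx": 0.212,"dy": 0.415,"dz": -0.135,"ax": 0,"ay": 0,"az": -37.5},
  {"claw": 0.0,"dx": 0.212,"dy": 0.415,"dz": -0.135,"ax": 0,"ay": 0,"az": -37.5},
])

```text
time_s: 19.2
position: [0.4992, 0.1024, 0.1104]
tcp_rot: [0.062, -3.141, -0.001]
contact_force: [-0.1, -1.4, -2.7]
grip_width: 0.0334
finger_force: 40.0
```

```bash
python3 go.py .4122,.3398,.11,115.6
```

```text
19.2 [0.4992 0.1024 0.1104] [-0.1 -1.4 -2.7] grip 0.0333578798252951 39.97402489185333 q7 1.0637123646363982
.4122,.3398,.11,115.6 [0.0775 0.2406 0.0006] [  0.1  -0.  -23.3]
```

>>> jog_arm([
  {"claw": 0.0,"dx": 0.01,"dy": 0.03,"dz": 0,"ax": 0,"ay": 0,"az": -3},
  {"claw": 0.0,"dx": 0.02,"dy": 0.06,"dz": 0,"ax": 0,"ay": 0,"az": -6},
  {"claw": 0.0,"dx": 0.03,"dy": 0.09,"dz": 0,"ax": 0,"ay": 0,"az": -9},
  {"claw": 0.0,"dx": 0.04,"dy": 0.12,"dz": 0,"ax": 0,"ay": 0,"az": -12},
  {"claw": 0.0,"dx": 0.05,"dy": 0.15,"dz": 0,"ax": 0,"ay": 0,"az": -15},
  {"claw": 0.0,"dx": 0.06,"dy": 0.18,"dz": 0,"ax": 0,"ay": 0,"az": -18},
  {"claw": 0.0,"dx": 0.07,"dy": 0.21,"dz": 0,"ax": 0,"ay": 0,"az": -21},
  {"claw": 0.0,"dx": 0.077,"dy": 0.24,"dz": 0,"ax": 0,"ay": 0,"az": -23.3},
  {"claw": 0.0,"dx": 0.077,"dy": 0.24,"dz": 0,"ax": 0,"ay": 0,"az": -23.3},
  {"claw": 0.0,"dx": 0.077,"dy": 0.24,"dz": 0,"ax": 0,"ay": 0,"az": -23.3},
  {"claw": 0.0,"dx": 0.077,"dy": 0.24,"dz": 0,"ax": 0,"ay": 0,"az": -23.3},
])

```text
time_s: 20.12
position: [0.4151, 0.335, 0.1099]
tcp_rot: [0.684, -3.066, 0.003]
contact_force: [0.7, -0.5, -1.2]
grip_width: 0.0331
finger_force: 40.0
```

```bash
python3 go.py .4122,.3398,.004,115.6
python3 - <<'E'
from m2 import *
im,c=save('wrist','w12.png'); im=im[:,:,::-1].copy()
for b in blobs(im,(105,120,60),(130,255,255)):
    o=mom(b,.029,c); print('bay',cv2.boundingRect(b),o[0],round(o[1],1),np.array(o[2]),o[3])
E
```

```text
20.1167 [0.4151 0.335  0.1099] [ 0.7 -0.5 -1.2] grip 0.03310103142830247 39.97382998466492 q7 0.911801357871012
.4122,.3398,.004,115.6 [0.0005 0.0058 0.1059] [-0.1 -0.1 -0.4]
bay (292, 374, 13, 10) [0.5507 0.4185] -68.4 [-5.6128  5.251  -4.8394  4.9759] [0.5507 0.4187]
bay (121, 281, 49, 10) [0.5202 0.2713] -66.5 [-17.0749  20.6467  -3.8838   4.6183] [0.5209 0.2697]
bay (295, 209, 26, 48) [0.4202 0.3655] 49.1 [ -8.8524  25.503  -11.5363  10.9326] [0.4257 0.3718]
bay (113, 178, 52, 50) [0.4588 0.2435] 63.2 [-21.2812  21.055  -17.2851  17.4404] [0.4588 0.2434]
bay (0, 167, 46, 171) [0.5527 0.1788] 19.3 [-84.3555  58.0319 -16.0462  20.1337] [0.5403 0.1745]
bay (210, 134, 122, 59) [0.3873 0.3192] -68.9 [-40.8533  45.0972 -20.2363  21.7742] [0.3881 0.3172]
```

View pics/w12.png

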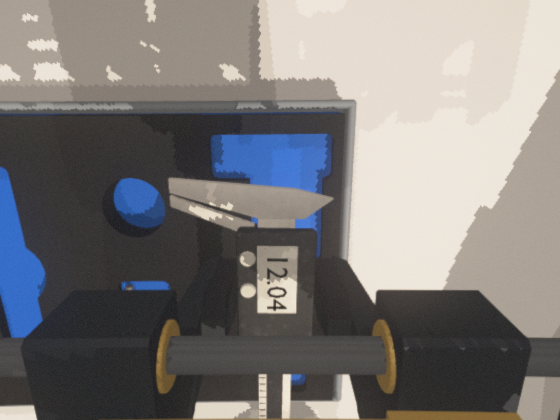

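The caliper is above its bay and the right way round, with the jaw pocket at (211–331, 134–178) and the bottle well at (139,203). I'll check the bay point from the pocket corners.

```bash
python3 - <<'E'
from m2 import *
c=cal('wrist'); p=plane('wrist',[[211.5,135],[331.5,135]],.031,c)[:,:2]
y=np.array([-.9018,-.4321]);x=np.array([-.4321,.9018])
d=p[1]-p[0]
print(p,np.linalg.norm(d),np.degrees(np.arctan2(d[1],d[0])),p.mean(0)-.0555*y+.0105*x)
E
python3 go.py .4122,.3398,.004,115.6
```

```text
[[0.39   0.2729]
 [0.355  0.3478]] 0.08270702241702753 115.08849772872053 [0.418  0.3438]
20.1667 [0.4154 0.3347 0.11  ] [ 0.2 -1.4 -1.7] grip 0.03325685625384341 39.97383892536163 q7 0.9117369349032864
.4122,.3398,.004,115.6 [0.0006 0.0062 0.106 ] [-0.1 -0.1 -0.5]
```

>>> jog_arm([
  {"claw": 0.0,"dx": 0.0005,"dy": 0.006,"dz": 0.03,"ax": 0,"ay": 0,"az": -0.4},
  {"claw": 0.0,"dx": 0.0005,"dy": 0.006,"dz": 0.06,"ax": 0,"ay": 0,"az": -0.4},
  {"claw": 0.0,"dx": 0.0005,"dy": 0.006,"dz": 0.07,"ax": 0,"ay": 0,"az": -0.4},
  {"claw": 0.0,"dx": 0.0005,"dy": 0.006,"dz": 0.07,"ax": 0,"ay": 0,"az": -0.4},
  {"claw": 0.0,"dx": 0.0005,"dy": 0.006,"dz": 0.07,"ax": 0,"ay": 0,"az": -0.4},
  {"claw": 0.0,"dx": 0.0005,"dy": 0.006,"dz": 0.07,"ax": 0,"ay": 0,"az": -0.4},
])

```text
time_s: 20.67
position: [0.4125, 0.3425, 0.0417]
tcp_rot: [-0.697, 3.062, 0.001]
contact_force: [0.5, -0.5, -0.7]
grip_width: 0.0333
finger_force: 40.0
```

```bash
python3 go.py .4119,.3405,.004,115.6
```

```text
20.6667 [0.4125 0.3425 0.0417] [ 0.5 -0.5 -0.7] grip 0.03332459090191926 39.97385859489441 q7 0.8366038977694135
.4119,.3405,.004,115.6 [ 0.0015 -0.0015  0.0377] [0.  0.1 0. ]
```

>>> jog_arm([
  {"claw": 0.0,"dx": 0.0015,"dy": -0.0015,"dz": 0.015,"ax": 0,"ay": 0,"az": 0},
  {"claw": 0.0,"dx": 0.0015,"dy": -0.0015,"dz": 0.028,"ax": 0,"ay": 0,"az": 0},
  {"claw": 0.0,"dx": 0.0015,"dy": -0.0015,"dz": 0.035,"ax": 0,"ay": 0,"az": 0},
  {"claw": 0.0,"dx": 0.0015,"dy": -0.0015,"dz": 0.038,"ax": 0,"ay": 0,"az": 0},
  {"claw": 0.0,"dx": 0.0015,"dy": -0.0015,"dz": 0.038,"ax": 0,"ay": 0,"az": 0},
  {"claw": 0.0,"dx": 0.0015,"dy": -0.0015,"dz": 0.038,"ax": 0,"ay": 0,"az": 0},
  {"claw": 0.0,"dx": 0.0015,"dy": -0.0015,"dz": 0.038,"ax": 0,"ay": 0,"az": 0},
])

```text
time_s: 21.25
position: [0.4107, 0.3399, 0.003]
tcp_rot: [0.698, -3.063, 0.002]
contact_force: [-1.7, -3.2, 4.6]
grip_width: 0.0333
finger_force: 42.6
```

```bash
python3 go.py .4119,.3405,.004,115.6
```

```text
21.25 [0.4107 0.3399 0.003 ] [-1.7 -3.2  4.6] grip 0.033283414315600196 42.61102162767202 q7 0.7982251692474025
.4119,.3405,.004,115.6 [-0.0014  0.     -0.001 ] [-0.1 -0.   0.1]
```

The fingertips are just brushing the foam top. I'll release and rise.

>>> jog_arm([
  {"claw": 0.0,"dx": 0.0,"dy": 0,"dz": -0.001,"ax": 0,"ay": 0,"az": 0},
  {"claw": 0.0,"dx": 0.0,"dy": 0,"dz": -0.001,"ax": 0,"ay": 0,"az": 0},
  {"claw": 0.05,"dx": 0.0,"dy": 0,"dz": -0.001,"ax": 0,"ay": 0,"az": 0},
  {"claw": 0.05,"dx": 0.0,"dy": 0,"dz": -0.001,"ax": 0,"ay": 0,"az": 0},
  {"claw": 0.05,"dx": 0.0,"dy": 0,"dz": -0.001,"ax": 0,"ay": 0,"az": 0},
  {"claw": 0.05,"dx": 0.0,"dy": 0,"dz": -0.001,"ax": 0,"ay": 0,"az": 0},
  {"claw": 0.05,"dx": 0.0,"dy": 0,"dz": -0.001,"ax": 0,"ay": 0,"az": 0},
  {"claw": 0.05,"dx": 0.0,"dy": 0,"dz": -0.02,"ax": 0,"ay": 0,"az": 0},
  {"claw": 0.05,"dx": 0.0,"dy": 0,"dz": -0.05,"ax": 0,"ay": 0,"az": 0},
  {"claw": 0.05,"dx": 0.0,"dy": 0,"dz": -0.09,"ax": 0,"ay": 0,"az": 0},
  {"claw": 0.05,"dx": 0.0,"dy": 0,"dz": -0.13,"ax": 0,"ay": 0,"az": 0},
  {"claw": 0.05,"dx": 0.0,"dy": 0,"dz": -0.13,"ax": 0,"ay": 0,"az": 0},
  {"claw": 0.05,"dx": 0.0,"dy": 0,"dz": -0.13,"ax": 0,"ay": 0,"az": 0},
])

```text
time_s: 22.33
position: [0.4121, 0.3414, 0.1347]
tcp_rot: [-0.697, 3.059, 0.003]
contact_force: [0.1, -0.1, -1.5]
grip_width: 0.0501
finger_force: 0.0
```

```bash
python3 - <<'E'
from m2 import *
im,c=save('wrist','w13.png'); im=im[:,:,::-1].copy()
# dark-vs-blue inside bay: light jaws/display mask
hsv=cv2.cvtColor(im,cv2.COLOR_BGR2HSV)
m=cv2.inRange(hsv,(0,0,110),(180,60,255))
for b in cv2.findContours(m,0,1)[0]:
    if cv2.contourArea(b)>60:
        x,y,w,h=cv2.boundingRect(b)
        if 180<x<360 and y<300: o=mom(b,.035,c); print('light',(x,y,w,h),o[0],round(o[1],1),np.array(o[2]))
for b in blobs(im,(105,120,60),(130,255,255)):
    print('blue',cv2.boundingRect(b),cv2.contourArea(b))
E
python3 go.py .525,-.2935,.12,54
```

```text
light (278, 237, 8, 99) [0.4849 0.3804] 24.9 [-46.9155  47.0805  -2.3354   2.6501]
light (265, 237, 6, 99) [0.4903 0.3704] 25.2 [-47.4212  46.5364  -2.1624   2.2826]
light (256, 172, 33, 42) [0.4111 0.3389] 28.6 [-16.6335  17.4197 -14.6566  11.4827]
light (217, 136, 90, 31) [0.3862 0.3138] -69.0 [-35.6215  31.4135  -8.1697  12.651 ]
blue (123, 265, 47, 51) 1178.0
blue (116, 169, 49, 47) 1695.5
blue (0, 157, 54, 150) 4785.0
blue (206, 130, 112, 206) 4900.0
22.3833 [0.4111 0.3403 0.1329] [-0.2 -0.8 -0.6] grip 0.049985633670070764 0.0 q7 0.9263666623947635
.525,-.2935,.12,54 [ 0.172  -0.6205  0.0127] [ 0.   0.1 61.7]
```

The caliper is down: the jaws (217–307, 136–167) sit evenly inside the pocket and the beam is at 25°. The bottle is next.

```bash
python3 go.py .524,-.294,.10,70
```

```text
22.3833 [0.4111 0.3403 0.1329] [-0.2 -0.8 -0.6] grip 0.049985633670070764 0.0 q7 0.9263666623947635
.524,-.294,.10,70 [ 0.1731 -0.6205  0.0327] [ 0.   0.1 45.7]
```

>>> jog_arm([
  {"claw": 0.07,"dx": 0.173,"dy": -0.62,"dz": 0.03,"ax": 0,"ay": 0,"az": 45.7},
  {"claw": 0.07,"dx": 0.173,"dy": -0.62,"dz": 0.03,"ax": 0,"ay": 0,"az": 45.7},
  {"claw": 0.07,"dx": 0.173,"dy": -0.62,"dz": 0.03,"ax": 0,"ay": 0,"az": 45.7},
  {"claw": 0.07,"dx": 0.173,"dy": -0.62,"dz": 0.03,"ax": 0,"ay": 0,"az": 45.7},
  {"claw": 0.07,"dx": 0.173,"dy": -0.62,"dz": 0.03,"ax": 0,"ay": 0,"az": 45.7},
  {"claw": 0.07,"dx": 0.173,"dy": -0.62,"dz": 0.03,"ax": 0,"ay": 0,"az": 45.7},
  {"claw": 0.07,"dx": 0.173,"dy": -0.62,"dz": 0.03,"ax": 0,"ay": 0,"az": 45.7},
  {"claw": 0.07,"dx": 0.173,"dy": -0.62,"dz": 0.03,"ax": 0,"ay": 0,"az": 45.7},
  {"claw": 0.07,"dx": 0.173,"dy": -0.62,"dz": 0.03,"ax": 0,"ay": 0,"az": 45.7},
  {"claw": 0.07,"dx": 0.173,"dy": -0.62,"dz": 0.03,"ax": 0,"ay": 0,"az": 45.7},
  {"claw": 0.07,"dx": 0.173,"dy": -0.62,"dz": 0.03,"ax": 0,"ay": 0,"az": 45.7},
  {"claw": 0.07,"dx": 0.173,"dy": -0.62,"dz": 0.03,"ax": 0,"ay": 0,"az": 45.7},
  {"claw": 0.07,"dx": 0.173,"dy": -0.62,"dz": 0.03,"ax": 0,"ay": 0,"az": 45.7},
  {"claw": 0.07,"dx": 0.173,"dy": -0.62,"dz": 0.03,"ax": 0,"ay": 0,"az": 45.7},
  {"claw": 0.07,"dx": 0.173,"dy": -0.62,"dz": 0.03,"ax": 0,"ay": 0,"az": 45.7},
  {"claw": 0.07,"dx": 0.173,"dy": -0.62,"dz": 0.03,"ax": 0,"ay": 0,"az": 45.7},
  {"claw": 0.07,"dx": 0.173,"dy": -0.62,"dz": 0.03,"ax": 0,"ay": 0,"az": 45.7},
  {"claw": 0.07,"dx": 0.173,"dy": -0.62,"dz": 0.03,"ax": 0,"ay": 0,"az": 45.7},
  {"claw": 0.07,"dx": 0.173,"dy": -0.62,"dz": 0.03,"ax": 0,"ay": 0,"az": 45.7},
  {"claw": 0.07,"dx": 0.173,"dy": -0.62,"dz": 0.03,"ax": 0,"ay": 0,"az": 45.7},
])

```text
time_s: 24.05
position: [0.5234, -0.291, 0.1017]
tcp_rot: [-0.541, -3.093, -0.002]
contact_force: [-0.5, 0.6, 0.6]
grip_width: 0.0699
finger_force: 0.0
```

```bash
python3 - <<'E'
from m2 import *
im,c=save('wrist','w14.png')
e=np.array(c[0]['eye']);A=rot(c[0]['attitude'])
rv=cv2.Rodrigues(A.T)[0]; t=-A.T@e
p=cv2.projectPoints(np.array([[.524,-.294,z] for z in(0.,.058,.08)]),rv,t,c[1],c[2])[0][:,0]; print(p)
g=cv2.cvtColor(im,cv2.COLOR_RGB2GRAY); x,y=p.mean(0).astype(int)
print(g[y-65:y+70:5,x-60:x+60:5])
E
python3 go.py .524,-.294,.10,70
```

```text
[[272.3076 196.4864]
 [271.5834 221.0737]
 [271.2099 233.7392]]
[[174 174 176 175 177 177 177 177 176 167 165 163 165 166 174 174 176 178
  166 120 174 178 177 177]
 [175 176 176 175 174 176 174 174 164 162 164 165 164 164 164 175 176 177
  179 108 155 178 178 177]
 [175 177 178 177 174 176 174 175 163 163 164 163 165 163 165 175 177 175
  179 110 169 176 176 179]
 [176 177 176 175 177 175 173 176 164 164 163 164 164 164 163 173 176 176
  180 165 110 178 177 177]
 [177 175 174 175 175 176 175 175 162 162 164 162 162 163 163 175 176 174
  178 177 105 158 178 176]
 [174 167 135 124 121 122 137 136 151 131 157 163 166 164 162 166 175 176
  177 177 112 165 177 177]
 [175 123 122 121 126 123 124 122 109 111 106 103  99 102 156 165 175 174
  175 176 165 116 176 177]
 [121 122 125 122 122 122 121 123 118 102 103 102 100 103 105 157 176 175
  174 175 179 108 159 178]
 [122 118 119 124 121 121 121 122 119 105 103 104 101 107 113 114 162 164
  175 176 177 113 166 180]
 [120 122 120 120 122 117 120 121 114 106 117 128 133 138 122 118 164 163
  162 174 177 167 110 175]
 [175 119 120 124 124 123 
[... 1151 characters left out ...]
176 177
  175 176 175 177 176 172]
 [177 176 176 176 177 178 176 175 177 175 176 175 177 176 177 177 177 175
  174 178 178 175 175 176]
 [176 177 176 177 176 179 178 177 177 174 179 174 177 177 176 176 175 175
  177 177 176 177 177 177]
 [176 176 173 174 177 177 176 177 174 175 177 174 177 176 177 177 178 176
  175 175 175 174 174 176]
 [175 175 175 175 176 175 177 175 175 175 176 177 177 175 175 174 178 176
  177 176 178 175 176 175]
 [175 174 179 177 175 175 175 175 175 175 176 177 177 176 175 175 176 176
  177 177 174 177 176 175]]
24.1 [ 0.5236 -0.2912  0.102 ] [-1.2  0.2  0.7] grip 0.07023895681598724 0.0 q7 1.4946375774428766
.524,-.294,.10,70 [-0.0014 -0.0025  0.002 ] [ 0.  -0.1  0.2]
```

The bottle shows at columns 251–286 with its nozzle tip near (269,238). I predicted (271,234), so that agrees within about 2 mm. Descending.

>>> jog_arm([
  {"claw": 0.07,"dx": -0.0015,"dy": -0.0025,"dz": 0.03,"ax": 0,"ay": 0,"az": 0},
  {"claw": 0.07,"dx": -0.0015,"dy": -0.0025,"dz": 0.06,"ax": 0,"ay": 0,"az": 0},
  {"claw": 0.07,"dx": -0.0015,"dy": -0.0025,"dz": 0.09,"ax": 0,"ay": 0,"az": 0},
  {"claw": 0.07,"dx": -0.0015,"dy": -0.0025,"dz": 0.109,"ax": 0,"ay": 0,"az": 0},
  {"claw": 0.07,"dx": -0.0015,"dy": -0.0025,"dz": 0.109,"ax": 0,"ay": 0,"az": 0},
  {"claw": 0.07,"dx": -0.0015,"dy": -0.0025,"dz": 0.109,"ax": 0,"ay": 0,"az": 0},
  {"claw": 0.07,"dx": -0.0015,"dy": -0.0025,"dz": 0.109,"ax": 0,"ay": 0,"az": 0},
  {"claw": 0.07,"dx": -0.0015,"dy": -0.0025,"dz": 0.109,"ax": 0,"ay": 0,"az": 0},
], newtons=20)

```text
time_s: 24.77
position: [0.5256, -0.2965, -0.0047]
tcp_rot: [0.544, 3.091, -0.001]
contact_force: [0.3, 1.4, 0.9]
grip_width: 0.0701
finger_force: 0.0
```

```bash
python3 go.py .524,-.294,-.0075,70
```

```text
24.7667 [ 0.5256 -0.2965 -0.0047] [0.3 1.4 0.9] grip 0.07013225058830037 0.0 q7 1.4558250272099666
.524,-.294,-.0075,70 [0.0024 0.0018 0.0028] [-0.   0.2  0. ]
```

>>> jog_arm([
  {"claw": 0.07,"dx": 0.002,"dy": 0.002,"dz": 0.002,"ax": 0,"ay": 0,"az": 0},
  {"claw": 0.07,"dx": 0.002,"dy": 0.002,"dz": 0.002,"ax": 0,"ay": 0,"az": 0},
  {"claw": 0.01,"dx": 0.002,"dy": 0.002,"dz": 0.002,"ax": 0,"ay": 0,"az": 0},
  {"claw": 0.01,"dx": 0.002,"dy": 0.002,"dz": 0.002,"ax": 0,"ay": 0,"az": 0},
  {"claw": 0.01,"dx": 0.002,"dy": 0.002,"dz": 0.002,"ax": 0,"ay": 0,"az": 0},
  {"claw": 0.01,"dx": 0.002,"dy": 0.002,"dz": 0.002,"ax": 0,"ay": 0,"az": 0},
  {"claw": 0.01,"dx": 0.002,"dy": 0.002,"dz": 0.002,"ax": 0,"ay": 0,"az": 0},
  {"claw": 0.01,"dx": 0.002,"dy": 0.002,"dz": 0.002,"ax": 0,"ay": 0,"az": 0},
  {"claw": 0.01,"dx": 0.002,"dy": 0.002,"dz": 0.002,"ax": 0,"ay": 0,"az": 0},
  {"claw": 0.01,"dx": 0.002,"dy": 0.002,"dz": 0.002,"ax": 0,"ay": 0,"az": 0},
  {"claw": 0.01,"dx": 0.002,"dy": 0.002,"dz": 0.002,"ax": 0,"ay": 0,"az": 0},
  {"claw": 0.01,"dx": 0.002,"dy": 0.002,"dz": 0.002,"ax": 0,"ay": 0,"az": 0},
], newtons=20)

```text
time_s: 25.77
position: [0.523, -0.2937, -0.0086]
tcp_rot: [0.546, 3.094, -0.0]
contact_force: [0.0, -0.3, -0.4]
grip_width: 0.0284
finger_force: 20.0
```

```bash
python3 go.py .50,-.15,.10,80 .4622,.2432,.10,95
```

```text
25.7667 [ 0.523  -0.2937 -0.0086] [ 0.  -0.3 -0.4] grip 0.0283649830236257 19.99931621365249 q7 1.4512384654955468
.50,-.15,.10,80 [ 0.0708  0.1272 -0.1086] [ -0.   0. -10.]
.4622,.2432,.10,95 [ 0.2408  0.4837 -0.1086] [ -0.   0. -25.]
```

>>> jog_arm([
  {"claw": 0.0,"dx": 0,"dy": 0,"dz": -0.015,"ax": 0,"ay": 0,"az": 0},
  {"claw": 0.0,"dx": 0,"dy": 0,"dz": -0.04,"ax": 0,"ay": 0,"az": 0},
  {"claw": 0.0,"dx": 0,"dy": 0,"dz": -0.07,"ax": 0,"ay": 0,"az": 0},
  {"claw": 0.0,"dx": 0.005,"dy": 0.01,"dz": -0.1,"ax": 0,"ay": 0,"az": 0},
  {"claw": 0.0,"dx": 0.017,"dy": 0.035,"dz": -0.11,"ax": 0,"ay": 0,"az": -2},
  {"claw": 0.0,"dx": 0.033,"dy": 0.067,"dz": -0.11,"ax": 0,"ay": 0,"az": -4},
  {"claw": 0.0,"dx": 0.05,"dy": 0.1,"dz": -0.11,"ax": 0,"ay": 0,"az": -6},
  {"claw": 0.0,"dx": 0.067,"dy": 0.134,"dz": -0.11,"ax": 0,"ay": 0,"az": -8},
  {"claw": 0.0,"dx": 0.083,"dy": 0.167,"dz": -0.11,"ax": 0,"ay": 0,"az": -10},
  {"claw": 0.0,"dx": 0.1,"dy": 0.2,"dz": -0.11,"ax": 0,"ay": 0,"az": -12},
  {"claw": 0.0,"dx": 0.117,"dy": 0.235,"dz": -0.11,"ax": 0,"ay": 0,"az": -14},
  {"claw": 0.0,"dx": 0.133,"dy": 0.267,"dz": -0.11,"ax": 0,"ay": 0,"az": -16},
  {"claw": 0.0,"dx": 0.15,"dy": 0.3,"dz": -0.11,"ax": 0,"ay": 0,"az": -18},
  {"claw": 0.0,"dx": 0.167,"dy": 0.335,"dz": -0.11,"ax": 0,"ay": 0,"az": -20},
  {"claw": 0.0,"dx": 0.183,"dy": 0.367,"dz": -0.11,"ax": 0,"ay": 0,"az": -22},
  {"claw": 0.0,"dx": 0.2,"dy": 0.4,"dz": -0.11,"ax": 0,"ay": 0,"az": -23},
  {"claw": 0.0,"dx": 0.217,"dy": 0.435,"dz": -0.11,"ax": 0,"ay": 0,"az": -24},
  {"claw": 0.0,"dx": 0.23,"dy": 0.46,"dz": -0.11,"ax": 0,"ay": 0,"az": -25},
  {"claw": 0.0,"dx": 0.241,"dy": 0.483,"dz": -0.11,"ax": 0,"ay": 0,"az": -25},
  {"claw": 0.0,"dx": 0.241,"dy": 0.483,"dz": -0.11,"ax": 0,"ay": 0,"az": -25},
])

```text
time_s: 27.43
position: [0.4602, 0.2495, 0.102]
tcp_rot: [-0.149, 3.137, 0.007]
contact_force: [0.2, 0.1, -0.4]
grip_width: 0.0284
finger_force: 20.0
```

>>> jog_arm([
  {"claw": 0.0,"dx": 0,"dy": 0,"dz": 0,"ax": 0,"ay": 0,"az": 0},
  {"claw": 0.0,"dx": 0,"dy": 0,"dz": 0,"ax": 0,"ay": 0,"az": 0},
  {"claw": 0.0,"dx": 0,"dy": 0,"dz": 0,"ax": 0,"ay": 0,"az": 0},
])

```text
time_s: 27.68
position: [0.462, 0.2408, 0.1012]
tcp_rot: [0.134, -3.138, 0.002]
contact_force: [0.2, 0.1, -0.7]
grip_width: 0.0286
finger_force: 20.0
```

```bash
python3 go.py .461,.243,.0065,95;python3 - <<'E'
from m2 import *
im,c=save('wrist','w15.png'); im=im[:,:,::-1].copy()
for b in blobs(im,(105,120,60),(130,255,255)):
    o=mom(b,.029,c); print('bay',cv2.boundingRect(b),o[0],round(o[1],1),np.array(o[2]),o[3])
E
```

```text
27.6833 [0.462  0.2408 0.1012] [ 0.2  0.1 -0.7] grip 0.028628838484319536 19.999241698533297 q7 0.8117027528500261
.461,.243,.0065,95 [0.0008 0.0024 0.0947] [-0.1 -0.  -0.1]
bay (207, 374, 31, 16) [0.6174 0.2072] -68.4 [-13.8473  13.4106  -7.8825   6.2265] [0.6174 0.2074]
bay (0, 238, 74, 74) [0.533  0.0728] 36.4 [-38.6335  28.981  -12.376    7.9807] [0.5291 0.07  ]
bay (116, 210, 81, 91) [0.508  0.1539] 30.8 [-34.7332  43.5096 -18.2024  16.9333] [0.5118 0.1561]
bay (248, 176, 61, 52) [0.4593 0.2418] -84.1 [-21.1939  21.3932 -18.9541  18.9527] [0.4594 0.2417]
bay (335, 57, 162, 262) [0.4295 0.3463] 33.4 [-72.9822 130.7215 -44.3057  41.9118] [0.4536 0.3622]
```

>>> jog_arm([
  {"claw": 0.0,"dx": 0.001,"dy": 0.002,"dz": 0.025,"ax": 0,"ay": 0,"az": 0},
  {"claw": 0.0,"dx": 0.001,"dy": 0.002,"dz": 0.045,"ax": 0,"ay": 0,"az": 0},
  {"claw": 0.0,"dx": 0.001,"dy": 0.002,"dz": 0.055,"ax": 0,"ay": 0,"az": 0},
  {"claw": 0.0,"dx": 0.001,"dy": 0.002,"dz": 0.06,"ax": 0,"ay": 0,"az": 0},
  {"claw": 0.0,"dx": 0.001,"dy": 0.002,"dz": 0.06,"ax": 0,"ay": 0,"az": 0},
  {"claw": 0.0,"dx": 0.001,"dy": 0.002,"dz": 0.06,"ax": 0,"ay": 0,"az": 0},
])

```text
time_s: 28.23
position: [0.461, 0.2444, 0.0419]
tcp_rot: [-0.136, 3.138, 0.0]
contact_force: [0.0, 0.3, -0.6]
grip_width: 0.0284
finger_force: 20.0
```

```bash
python3 go.py .4605,.2425,.0065,95
```

```text
28.2333 [0.461  0.2444 0.0419] [ 0.   0.3 -0.6] grip 0.02835344220197688 19.999436689540744 q7 0.7514138331684969
.4605,.2425,.0065,95 [ 0.0007 -0.0019  0.0354] [ 0.  0. -0.]
```

>>> jog_arm([
  {"claw": 0.0,"dx": 0.001,"dy": -0.002,"dz": 0.01,"ax": 0,"ay": 0,"az": 0},
  {"claw": 0.0,"dx": 0.001,"dy": -0.002,"dz": 0.02,"ax": 0,"ay": 0,"az": 0},
  {"claw": 0.0,"dx": 0.001,"dy": -0.002,"dz": 0.028,"ax": 0,"ay": 0,"az": 0},
  {"claw": 0.0,"dx": 0.001,"dy": -0.002,"dz": 0.033,"ax": 0,"ay": 0,"az": 0},
  {"claw": 0.0,"dx": 0.001,"dy": -0.002,"dz": 0.0355,"ax": 0,"ay": 0,"az": 0},
  {"claw": 0.0,"dx": 0.001,"dy": -0.002,"dz": 0.0355,"ax": 0,"ay": 0,"az": 0},
  {"claw": 0.0,"dx": 0.001,"dy": -0.002,"dz": 0.0355,"ax": 0,"ay": 0,"az": 0},
])

```text
time_s: 28.82
position: [0.4596, 0.2426, 0.0058]
tcp_rot: [0.137, -3.138, 0.0]
contact_force: [-0.5, 0.2, -0.2]
grip_width: 0.0284
finger_force: 20.0
```

>>> jog_arm([
  {"claw": 0.0,"dx": 0,"dy": 0,"dz": 0.001,"ax": 0,"ay": 0,"az": 0},
  {"claw": 0.0,"dx": 0,"dy": 0,"dz": 0.001,"ax": 0,"ay": 0,"az": 0},
  {"claw": 0.05,"dx": 0,"dy": 0,"dz": 0.001,"ax": 0,"ay": 0,"az": 0},
  {"claw": 0.05,"dx": 0,"dy": 0,"dz": 0.001,"ax": 0,"ay": 0,"az": 0},
  {"claw": 0.05,"dx": 0,"dy": 0,"dz": 0.001,"ax": 0,"ay": 0,"az": 0},
  {"claw": 0.05,"dx": 0,"dy": 0,"dz": 0.001,"ax": 0,"ay": 0,"az": 0},
  {"claw": 0.05,"dx": 0,"dy": 0,"dz": 0.001,"ax": 0,"ay": 0,"az": 0},
  {"claw": 0.05,"dx": 0,"dy": 0,"dz": -0.02,"ax": 0,"ay": 0,"az": 0},
  {"claw": 0.05,"dx": 0,"dy": 0,"dz": -0.05,"ax": 0,"ay": 0,"az": 0},
  {"claw": 0.05,"dx": 0,"dy": 0,"dz": -0.085,"ax": 0,"ay": 0,"az": 0},
  {"claw": 0.05,"dx": 0,"dy": 0,"dz": -0.12,"ax": 0,"ay": 0,"az": 0},
  {"claw": 0.05,"dx": 0,"dy": 0,"dz": -0.12,"ax": 0,"ay": 0,"az": 0},
  {"claw": 0.05,"dx": 0,"dy": 0,"dz": -0.12,"ax": 0,"ay": 0,"az": 0},
])

```text
time_s: 29.9
position: [0.4611, 0.2431, 0.1277]
tcp_rot: [-0.136, 3.135, 0.002]
contact_force: [0.1, -0.2, -0.3]
grip_width: 0.0501
finger_force: 0.0
```

```bash
python3 go.py .5575,-.193,.08,74.8
```

```text
29.9 [0.4611 0.2431 0.1277] [ 0.1 -0.2 -0.3] grip 0.050114006346362205 0.0 q7 0.8286513082221844
.5575,-.193,.08,74.8 [-0.058  -0.4429  0.0473] [ 0.1  0.2 20.2]
```

>>> jog_arm([
  {"claw": 0.05,"dx": -0.058,"dy": -0.443,"dz": 0.047,"ax": 0,"ay": 0,"az": 20.2},
  {"claw": 0.05,"dx": -0.058,"dy": -0.443,"dz": 0.047,"ax": 0,"ay": 0,"az": 20.2},
  {"claw": 0.05,"dx": -0.058,"dy": -0.443,"dz": 0.047,"ax": 0,"ay": 0,"az": 20.2},
  {"claw": 0.05,"dx": -0.058,"dy": -0.443,"dz": 0.047,"ax": 0,"ay": 0,"az": 20.2},
  {"claw": 0.05,"dx": -0.058,"dy": -0.443,"dz": 0.047,"ax": 0,"ay": 0,"az": 20.2},
  {"claw": 0.05,"dx": -0.058,"dy": -0.443,"dz": 0.047,"ax": 0,"ay": 0,"az": 20.2},
  {"claw": 0.05,"dx": -0.058,"dy": -0.443,"dz": 0.047,"ax": 0,"ay": 0,"az": 20.2},
  {"claw": 0.05,"dx": -0.058,"dy": -0.443,"dz": 0.047,"ax": 0,"ay": 0,"az": 20.2},
  {"claw": 0.05,"dx": -0.058,"dy": -0.443,"dz": 0.047,"ax": 0,"ay": 0,"az": 20.2},
  {"claw": 0.05,"dx": -0.058,"dy": -0.443,"dz": 0.047,"ax": 0,"ay": 0,"az": 20.2},
  {"claw": 0.05,"dx": -0.058,"dy": -0.443,"dz": 0.047,"ax": 0,"ay": 0,"az": 20.2},
  {"claw": 0.05,"dx": -0.058,"dy": -0.443,"dz": 0.047,"ax": 0,"ay": 0,"az": 20.2},
  {"claw": 0.05,"dx": -0.058,"dy": -0.443,"dz": 0.047,"ax": 0,"ay": 0,"az": 20.2},
  {"claw": 0.05,"dx": -0.058,"dy": -0.443,"dz": 0.047,"ax": 0,"ay": 0,"az": 20.2},
  {"claw": 0.05,"dx": -0.058,"dy": -0.443,"dz": 0.047,"ax": 0,"ay": 0,"az": 20.2},
  {"claw": 0.05,"dx": -0.058,"dy": -0.443,"dz": 0.047,"ax": 0,"ay": 0,"az": 20.2},
])

```text
time_s: 31.23
position: [0.556, -0.1918, 0.0787]
tcp_rot: [-0.411, -3.114, -0.001]
contact_force: [-0.0, -0.1, 0.2]
grip_width: 0.05
finger_force: 0.0
```

```bash
python3 go.py .5575,-.193,-.0245,74.8
python3 - <<'E'
from m2 import *
im,c=save('wrist','w16.png'); im=im[:,:,::-1].copy()
for b in blobs(im,(18,120,90),(34,255,255)):
    o=mom(b,.010,c); print('yel',cv2.boundingRect(b),o[0],o[1],np.array(o[2]),o[3])
E
```

```text
31.2333 [ 0.556  -0.1918  0.0787] [-0.  -0.1  0.2] grip 0.05000282456493308 0.0 q7 1.3650377836582015
.5575,-.193,-.0245,74.8 [-0.0019 -0.0009  0.1032] [ 0.  -0.   0.2]
yel (430, 412, 130, 8) [ 0.7804 -0.066 ] 75.35653753824114 [-50.0937  56.3565  -3.7659   3.6746] [ 0.7812 -0.063 ]
yel (174, 374, 99, 15) [ 0.6908 -0.2623] 70.74747538545098 [-50.2218  29.5082  -8.5987   7.6638] [ 0.6874 -0.2721]
yel (408, 321, 30, 72) [ 0.7105 -0.1082] -1.4987568859186071 [-36.9161  33.6042 -12.0303   7.5975] [ 0.7088 -0.1082]
yel (262, 107, 27, 191) [ 0.5576 -0.193 ] -15.249007017173962 [-69.656   70.0145  -8.9825   8.9639] [ 0.5578 -0.193 ]
```

>>> jog_arm([
  {"claw": 0.05,"dx": -0.002,"dy": -0.001,"dz": 0.03,"ax": 0,"ay": 0,"az": 0},
  {"claw": 0.05,"dx": -0.002,"dy": -0.001,"dz": 0.06,"ax": 0,"ay": 0,"az": 0},
  {"claw": 0.05,"dx": -0.002,"dy": -0.001,"dz": 0.085,"ax": 0,"ay": 0,"az": 0},
  {"claw": 0.05,"dx": -0.002,"dy": -0.001,"dz": 0.097,"ax": 0,"ay": 0,"az": 0},
  {"claw": 0.05,"dx": -0.002,"dy": -0.001,"dz": 0.102,"ax": 0,"ay": 0,"az": 0},
  {"claw": 0.05,"dx": -0.002,"dy": -0.001,"dz": 0.102,"ax": 0,"ay": 0,"az": 0},
  {"claw": 0.05,"dx": -0.002,"dy": -0.001,"dz": 0.102,"ax": 0,"ay": 0,"az": 0},
  {"claw": 0.05,"dx": -0.002,"dy": -0.001,"dz": 0.102,"ax": 0,"ay": 0,"az": 0},
], newtons=25)

```text
time_s: 31.95
position: [0.5591, -0.1955, -0.0216]
tcp_rot: [0.415, 3.112, -0.001]
contact_force: [0.1, -0.8, 0.2]
grip_width: 0.0499
finger_force: 0.0
```

```bash
python3 go.py .5577,-.193,-.0248,74.8
```

```text
31.95 [ 0.5591 -0.1955 -0.0216] [ 0.1 -0.8  0.2] grip 0.04993159939677481 0.0 q7 1.3194299385591124
.5577,-.193,-.0248,74.8 [0.002  0.0021 0.0032] [-0.   0.1  0. ]
```

>>> jog_arm([
  {"claw": 0.05,"dx": 0.001,"dy": 0.001,"dz": 0.002,"ax": 0,"ay": 0,"az": 0},
  {"claw": 0.05,"dx": 0.001,"dy": 0.001,"dz": 0.002,"ax": 0,"ay": 0,"az": 0},
  {"claw": 0.05,"dx": 0.001,"dy": 0.001,"dz": 0.002,"ax": 0,"ay": 0,"az": 0},
  {"claw": 0.0,"dx": 0.001,"dy": 0.001,"dz": 0.002,"ax": 0,"ay": 0,"az": 0},
  {"claw": 0.0,"dx": 0.001,"dy": 0.001,"dz": 0.002,"ax": 0,"ay": 0,"az": 0},
  {"claw": 0.0,"dx": 0.001,"dy": 0.001,"dz": 0.002,"ax": 0,"ay": 0,"az": 0},
  {"claw": 0.0,"dx": 0.001,"dy": 0.001,"dz": 0.002,"ax": 0,"ay": 0,"az": 0},
  {"claw": 0.0,"dx": 0.001,"dy": 0.001,"dz": 0.002,"ax": 0,"ay": 0,"az": 0},
  {"claw": 0.0,"dx": 0.001,"dy": 0.001,"dz": 0.002,"ax": 0,"ay": 0,"az": 0},
  {"claw": 0.0,"dx": 0.001,"dy": 0.001,"dz": 0.002,"ax": 0,"ay": 0,"az": 0},
  {"claw": 0.0,"dx": 0.001,"dy": 0.001,"dz": 0.002,"ax": 0,"ay": 0,"az": 0},
], newtons=30)

```text
time_s: 32.87
position: [0.5571, -0.194, -0.0251]
tcp_rot: [0.415, 3.114, 0.0]
contact_force: [0.4, 0.2, 0.8]
grip_width: 0.0176
finger_force: 30.0
```

```bash
python3 go.py .551,.174,.09,115.6
```

```text
32.8667 [ 0.5571 -0.194  -0.0251] [0.4 0.2 0.8] grip 0.01756705418396118 29.99998301267624 q7 1.3163521217219099
.551,.174,.09,115.6 [ 0.1024  0.3536 -0.1151] [  0.    0.  -40.8]
```

>>> jog_arm([
  {"claw": 0.0,"dx": 0,"dy": 0,"dz": -0.015,"ax": 0,"ay": 0,"az": 0},
  {"claw": 0.0,"dx": 0,"dy": 0,"dz": -0.04,"ax": 0,"ay": 0,"az": 0},
  {"claw": 0.0,"dx": 0,"dy": 0,"dz": -0.07,"ax": 0,"ay": 0,"az": 0},
  {"claw": 0.0,"dx": 0,"dy": 0,"dz": -0.1,"ax": 0,"ay": 0,"az": 0},
  {"claw": 0.0,"dx": 0.009,"dy": 0.029,"dz": -0.115,"ax": 0,"ay": 0,"az": -3.5},
  {"claw": 0.0,"dx": 0.017,"dy": 0.059,"dz": -0.115,"ax": 0,"ay": 0,"az": -7},
  {"claw": 0.0,"dx": 0.026,"dy": 0.088,"dz": -0.115,"ax": 0,"ay": 0,"az": -10.5},
  {"claw": 0.0,"dx": 0.034,"dy": 0.118,"dz": -0.115,"ax": 0,"ay": 0,"az": -14},
  {"claw": 0.0,"dx": 0.043,"dy": 0.147,"dz": -0.115,"ax": 0,"ay": 0,"az": -17.5},
  {"claw": 0.0,"dx": 0.051,"dy": 0.177,"dz": -0.115,"ax": 0,"ay": 0,"az": -21},
  {"claw": 0.0,"dx": 0.06,"dy": 0.206,"dz": -0.115,"ax": 0,"ay": 0,"az": -24.5},
  {"claw": 0.0,"dx": 0.068,"dy": 0.236,"dz": -0.115,"ax": 0,"ay": 0,"az": -28},
  {"claw": 0.0,"dx": 0.077,"dy": 0.265,"dz": -0.115,"ax": 0,"ay": 0,"az": -31.5},
  {"claw": 0.0,"dx": 0.085,"dy": 0.295,"dz": -0.115,"ax": 0,"ay": 0,"az": -35},
  {"claw": 0.0,"dx": 0.094,"dy": 0.324,"dz": -0.115,"ax": 0,"ay": 0,"az": -38},
  {"claw": 0.0,"dx": 0.102,"dy": 0.353,"dz": -0.115,"ax": 0,"ay": 0,"az": -40.8},
  {"claw": 0.0,"dx": 0.102,"dy": 0.353,"dz": -0.115,"ax": 0,"ay": 0,"az": -40.8},
  {"claw": 0.0,"dx": 0.102,"dy": 0.353,"dz": -0.115,"ax": 0,"ay": 0,"az": -40.8},
  {"claw": 0.0,"dx": 0.102,"dy": 0.353,"dz": -0.115,"ax": 0,"ay": 0,"az": -40.8},
  {"claw": 0.0,"dx": 0.102,"dy": 0.353,"dz": -0.115,"ax": 0,"ay": 0,"az": -40.8},
])

```text
time_s: 34.53
position: [0.5515, 0.1714, 0.0901]
tcp_rot: [0.692, -3.064, 0.002]
contact_force: [0.6, -0.8, -1.3]
grip_width: 0.0174
finger_force: 30.0
```

```bash
python3 go.py .551,.174,.04,115.6
```

```text
34.5333 [0.5515 0.1714 0.0901] [ 0.6 -0.8 -1.3] grip 0.017393347230634938 29.99978005886078 q7 1.3137611822628907
.551,.174,.04,115.6 [-0.0007  0.0026  0.0501] [-0.1 -0.  -0.1]
```

>>> jog_arm([
  {"claw": 0.0,"dx": 0,"dy": 0.002,"dz": 0.025,"ax": 0,"ay": 0,"az": 0},
  {"claw": 0.0,"dx": 0,"dy": 0.002,"dz": 0.05,"ax": 0,"ay": 0,"az": 0},
  {"claw": 0.0,"dx": 0,"dy": 0.002,"dz": 0.065,"ax": 0,"ay": 0,"az": 0},
  {"claw": 0.0,"dx": 0,"dy": 0.002,"dz": 0.075,"ax": 0,"ay": 0,"az": 0},
  {"claw": 0.0,"dx": 0,"dy": 0.002,"dz": 0.08,"ax": 0,"ay": 0,"az": 0},
  {"claw": 0.0,"dx": 0,"dy": 0.002,"dz": 0.08,"ax": 0,"ay": 0,"az": 0},
  {"claw": 0.0,"dx": 0,"dy": 0.002,"dz": 0.08,"ax": 0,"ay": 0,"az": 0},
])

```text
time_s: 35.12
position: [0.5509, 0.1749, 0.0105]
tcp_rot: [-0.695, 3.063, -0.0]
contact_force: [-0.5, 0.2, -0.8]
grip_width: 0.0175
finger_force: 30.0
```

```bash
python3 go.py .551,.174,.003,115.6
```

```text
35.1167 [0.5509 0.1749 0.0105] [-0.5  0.2 -0.8] grip 0.017519287691289617 29.99991863965988 q7 1.2488907512530179
.551,.174,.003,115.6 [ 0.0003 -0.0008  0.0075] [-0.  0. -0.]
```

>>> jog_arm([
  {"claw": 0.0,"dx": 0,"dy": -0.001,"dz": 0.003,"ax": 0,"ay": 0,"az": 0},
  {"claw": 0.0,"dx": 0,"dy": -0.001,"dz": 0.006,"ax": 0,"ay": 0,"az": 0},
  {"claw": 0.0,"dx": 0,"dy": -0.001,"dz": 0.008,"ax": 0,"ay": 0,"az": 0},
  {"claw": 0.0,"dx": 0,"dy": -0.001,"dz": 0.008,"ax": 0,"ay": 0,"az": 0},
  {"claw": 0.0,"dx": 0,"dy": -0.001,"dz": 0.008,"ax": 0,"ay": 0,"az": 0},
])

```text
time_s: 35.53
position: [0.5507, 0.1742, 0.0019]
tcp_rot: [0.696, -3.063, 0.0]
contact_force: [-0.4, 0.6, -1.1]
grip_width: 0.0175
finger_force: 30.0
```

Clear, with about 2 mm to drop. I'll release and rise.

>>> jog_arm([
  {"claw": 0.03,"dx": 0,"dy": 0,"dz": 0,"ax": 0,"ay": 0,"az": 0},
  {"claw": 0.03,"dx": 0,"dy": 0,"dz": 0,"ax": 0,"ay": 0,"az": 0},
  {"claw": 0.03,"dx": 0,"dy": 0,"dz": 0,"ax": 0,"ay": 0,"az": 0},
  {"claw": 0.03,"dx": 0,"dy": 0,"dz": 0,"ax": 0,"ay": 0,"az": 0},
  {"claw": 0.03,"dx": 0,"dy": 0,"dz": -0.01,"ax": 0,"ay": 0,"az": 0},
  {"claw": 0.03,"dx": 0,"dy": 0,"dz": -0.04,"ax": 0,"ay": 0,"az": 0},
  {"claw": 0.03,"dx": 0,"dy": 0,"dz": -0.08,"ax": 0,"ay": 0,"az": 0},
  {"claw": 0.03,"dx": 0,"dy": 0,"dz": -0.12,"ax": 0,"ay": 0,"az": 0},
  {"claw": 0.03,"dx": 0,"dy": 0,"dz": -0.16,"ax": 0,"ay": 0,"az": 0},
  {"claw": 0.03,"dx": 0,"dy": 0,"dz": -0.2,"ax": 0,"ay": 0,"az": 0},
  {"claw": 0.03,"dx": 0,"dy": 0,"dz": -0.24,"ax": 0,"ay": 0,"az": 0},
  {"claw": 0.03,"dx": 0,"dy": 0,"dz": -0.24,"ax": 0,"ay": 0,"az": 0},
  {"claw": 0.03,"dx": 0,"dy": 0,"dz": -0.24,"ax": 0,"ay": 0,"az": 0},
  {"claw": 0.03,"dx": 0,"dy": 0,"dz": -0.24,"ax": 0,"ay": 0,"az": 0},
])

```text
time_s: 36.7
position: [0.5503, 0.1738, 0.2418]
tcp_rot: [0.696, -3.063, 0.001]
contact_force: [0.6, 0.3, -1.0]
grip_width: 0.0299
finger_force: 0.0
```

```bash
python3 go.py
python3 - <<'E'
from m2 import *
im,c=save('wrist','w17.png'); im=im[:,:,::-1].copy()
for b in blobs(im,(18,120,90),(34,255,255)):
    o=mom(b,.034,c); print('yel',cv2.boundingRect(b),o[0],o[1],np.array(o[2]),o[3])
for b in blobs(im,(172,150,90),(180,255,255))+blobs(im,(0,150,90),(8,255,255)):
    o=mom(b,.035,c); print('red',cv2.boundingRect(b),o[0],o[1],np.array(o[2]),o[3])
for b in blobs(im,(105,120,60),(130,255,255)): print('blue',cv2.boundingRect(b),cv2.contourArea(b))
# bottle: light pixels near predicted
e=np.array(c[0]['eye']);A=rot(c[0]['attitude']); rv=cv2.Rodrigues(A.T)[0]
P=np.array([[.4605,.2425,.071],[.4605,.2425,.093],[.5511,.1738,.037]])
print(cv2.projectPoints(P,rv,-A.T@e,c[1],c[2])[0][:,0])
m=cv2.inRange(cv2.cvtColor(im,cv2.COLOR_BGR2HSV),(0,0,90),(180,70,255))
for b in cv2.findContours(m,0,1)[0]:
    if 40<cv2.contourArea(b)<6000: print('light',cv2.boundingRect(b))
E
```

```text
36.7 [0.5503 0.1738 0.2418] [ 0.6  0.3 -1. ] grip 0.029855343493479042 0.0 q7 1.4130236505684106
yel (377, 376, 170, 44) [0.7237 0.5429] -50.158097364694896 [-88.7719 126.2941 -36.0808  31.6066] [0.7357 0.5285]
yel (366, 320, 22, 73) [0.7141 0.3951] 34.27169067631201 [-57.3368  52.6086 -13.4947   9.3864] [0.7121 0.3938]
yel (164, 320, 22, 73) [0.8267 0.1606] 17.037527694323803 [-57.5936  52.2099  -9.4507  13.398 ] [0.8241 0.1598]
yel (268, 100, 17, 131) [0.5508 0.1733] 25.433414237200203 [-69.6629  70.379   -8.6265   8.8347] [0.5511 0.1735]
red (165, 80, 27, 89) [0.5519 0.0632] 25.523166195211687 [-41.8074  46.0503 -11.2384  11.9912] [0.5538 0.0641]
blue (347, 176, 40, 79) 2620.0
blue (352, 96, 35, 44) 325.0
blue (252, 88, 49, 149) 2262.5
blue (153, 71, 57, 185) 2308.0
blue (434, 63, 89, 201) 2679.0
[[385.6817 121.0262]
 [392.9514 122.9531]
 [276.1906 169.3132]]
light (530, 376, 30, 31)
light (0, 376, 46, 44)
light (517, 363, 13, 13)
light (232, 273, 89, 64)
light (271, 231, 10, 7)
light (351, 181, 27, 71)
light (180, 170, 12, 84)
light (449, 148, 35, 110)
light (357, 103, 42, 34)
light (470, 96, 32, 37)
light (441, 70, 71, 25)
```

All four tools check out in the masks:
- **Cutter:** (0.551, 0.1735), against a bay at (0.551, 0.174).
- **Driver:** at 25.5° in its bay.
- **Bottle:** nozzle where an upright, seated bottle should show it.
- **Caliper:** inside its pocket.

Handing in.

```bash
python3 -c "
from h import *
print(ticket.sign_off())"
```

```text
the job is handed in; nothing more can be done
None
```

I put the screwdriver, cutter, caliper and glue bottle into their own cut-outs and handed the job in at about 37 s; my last measurements showed all four home, but the sign-off returned no verdict.

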